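# Rewind the film to its end and hang up the film clips

### The arm

A 6-joint arm with a two-finger parallel gripper is mounted at the origin on the work surface. World frame = base frame: x ahead of the robot, y to its left, z up, the work surface at z = 0. Lengths are in m, angles in rad, forces in N, time in s.
With the tool pointing down it reaches from about 0.375 to 0.75 m from the base axis. Payload 9 kg.
Tool frame: the origin (TCP) lies between the finger pads, 19 mm behind the fingertips; this is the grasp point; z points along the fingers, y is the direction in which the jaws open and shut (so a half turn about z gives the same grasp; the last joint's range is limited). The gripper opens to 85 mm and grips with 20 to 120 N. Pads are 22 mm wide; open, the fingers measure 114 mm over their backs; the gripper's body (76 mm by 85 mm) begins 54 mm behind the grasp point. The pads swing forward as they close: fully open they stand 13 mm farther back than shut.
Start: joints at [-1.51, 0.104, 0.097, 1.564, 0, 1.353], TCP at [0.165, -0.577, 0.25] pointing down, gripper open.
Joint ranges: [-2.99, 2.99], [-0.84, 1.86], [-1.1, 1.16], [-1.84, 2.11], [-1.51, 1.56], [-3.14, 3.14]. Speed limits (rad/s): [2.22, 2.22, 2.57, 3.14, 3.14, 3.14].

### API

Orientations are given as [roll, pitch, yaw] about the fixed x, y, z axes, in that order (R = Rz(yaw) Ry(pitch) Rx(roll)).
In Python, from station import env, imaging, models gives the robot as it stands.
- The arm moves only by the shell command python3 -m creep 'ROWS' [FORCE]. ROWS is JSON, one flat list of numbers, 7 for each row, row after row: the shift along the tool's x, y, z in mm, then the turn, a rotation vector about the tool's x, y, z in rad, then the opening, from 0 (shut) to 1 (fully open). In form: [tx, ty, tz, ax, ay, az, gripper, tx, ty, tz, ax, ay, az, gripper, ...]. A call has 1 to 20 rows; each row shifts and turns the pose as measured when the row begins, along the tool's axes as they then stand; what a row does not reach is not made up. A row lasts 1/10 s, in which the tool goes at most 50 mm and 8.59 degrees, less where a joint would pass 70% of its speed; a pose out of reach is approached as far as the arm can. A call is refused whole if a number of a shift passes 50 or a number of a turn 0.15, either way. A call with a gripper value outside its range is refused whole. The fingers move at their own pace and stop on an object; FORCE is the grip in N (left out, the last holds). Time passes only in rows, so rows that do not move let the fingers close. It gives the time, the measured TCP pose, the force and the opening at its end, in the units of the state.
- env.observe(): the state, without advancing time (a new reading comes with each control period).
- imaging.read_camera(name): name is "side" or "top"; returns the picture (400x640x3 uint8, red, green, blue); there is no depth.
- imaging.camera_model(name): a dict with "fx", "fy", "cx", "cy" (pixels), "dist_coeffs" ([k1, k2, p1, p2, k3] as OpenCV has them; the pictures are not rectified), "world_from_camera" (4x4, takes a point from camera to world coordinates). Camera axes: x right, y down, z forward; pixel columns grow to the right and rows downward; lengths in m; the calibration is good to about 2 mm. A picture is of the moment at which its call begins. camera_model takes no time and is no camera call.
- env.sign_off(): hands the job in, once; it reports no verdict.
Trained networks look in the newest picture that a camera, given by its name, has taken for a name from the list of things; names that differ only in an ending like _2 or _b are one class to them, and where a whole thing is asked for, a point or a joint stands for the part that bears it (a point fixed in the world has none). Each returns a list of dicts, best first, with "score" (0 to 1); they miss things now and then, are a little off and sometimes report something else, mostly with a low value. They report only what shows in the picture. A call takes as long as a camera call. They do not tell look-alikes from the thing itself.
- models.cut_out(query, camera): "mask" (400x640 bool, what is visible of it) and "uv" ([column, row] in pixels, amid what is visible of it).
The state is a dict: "t": time; "q": joint angles; "qd": joint speeds; "joint_torque": joint torques, N m; "ee_pos": TCP position; "tcp_rot": TCP orientation; "force": force on the tool from outside, world axes, zero at the start; "torque": the same for the moment, N m; "finger_gap": opening from 0.0 (shut) to 1.0 (fully open).
Only numpy, scipy, OpenCV 4.12 (cv2) and the standard library are available. Lean on these libraries where they do the work, as an engineer would, in place of code of your own. Each camera call takes 0.05 s, during which the arm holds its last target. There are 200 camera calls.

### The job

Finish the roll in the grey rewinder: slide its small recessed lock switch fully towards the front edge to release it, crank clockwise until the resistance suddenly drops away (the little pin springs up) and stop there, within half a turn, then slide the lock fully back. Hang every film clip that lies on the shelf by its eye on a hook of the rack, one clip to a hook, so that it hangs freely downwards. Leave the tank, the canisters, the lens cap and the crusher where they are.

Things in the scene. Friction and masses are not known exactly. Their poses are not given: they have to be found in the camera images.
- rewinder: Grey plastic film rewinder, fixed: a flat case, x -80 (front edge) to +90 mm, y -105 to +105 mm, flat top at z = 60 mm. Origin on its underside; +x points away from the robot's side, +y left, z up. On top: the crank, axis at x -20, y -45 mm; a lock switch in a recess on the left; at the back a round dial (centre x 45, y 35 mm, 56 mm across) and an indicator pin at its rim.
- crank_axis (a point): Point on the crank's upright axis, 95 mm above the shelf (a good height of the TCP when holding the crank's grip).
- crank_knob (a point): Crank grip: an upright black cylinder, 16 mm across, 32 mm tall (75 to 107 mm above the shelf), spinning freely on the end of the crank arm, 40 mm from the crank axis. This point is on its axis, 14 mm below its top. The arm under it is a steel bar 13 mm wide, 69 to 75 mm above the shelf; at the start it stands at any angle up to 1.1 rad either side of pointing to the rewinder's -x.
- crank (a joint): Angle turned by the crank (rad): 0 at the start, grows clockwise seen from above. While locked it is blocked after 0.1 to 0.2 rad. Released, it turns against a steady drag (about 8 N at the grip while turning) that suddenly drops to 1 N or less when the film's tail runs off, after 2.5 to 4 turns (15 to 27 rad). It ends against a stop at 31 rad.
- lock (a joint): Lock switch (m): 0 = locked, the end of its travel away from the robot; 0.010 = released, the end of its travel towards the rewinder's front edge. Stays where it is left; moves at about 3 N.
- lock_nub (a point): Centre of the top of the lock's sliding nub: black, 8 mm along its travel (rewinder x), 18 mm across, flush with the case top (60 mm up). It runs in a recess at rewinder x -72 to +6 mm, y 73 to 97 mm, floor 7 mm below the case top. At least 26 mm of the recess is free on either side of the nub: a fingertip put in there, up to 5 mm down, pushes it along. When locked the nub is at x = -28 mm.
- tail_mark (a point): Outer end of the white line on the dial, flush with the case top, 26 mm from the dial's centre: shows where the film's tail is. The dial turns clockwise seen from above, 0.15 rad per rad of the crank (about a seventh of a turn per crank turn). At the start the line is 2.3 to 3.7 rad short of the pin; how far varies.
- pin (a point): Top of the small steel indicator pin (5 x 6 mm) at the dial's rim, at rewinder x 77, y 35 mm, on the far side of the dial (32 mm from its centre). Flush with the case top (60 mm) while film is under it; springs up 8 mm, to 68 mm, when the drag drops away, as the dial's white line comes just past it (about 0.1 rad). Its axes are those of the rewinder.
- rack: Hook rack, fixed: a white rail 230 mm long along y, 120 to 150 mm above the shelf, on two posts, with a foot plate 8 mm thick (x -30 to +70 mm). Four steel wire hooks (6 mm wire), 52 mm apart, stand out 53 mm from the rail to the rack's -x and turn up at the end. Origin on the underside, below the rail's face; x points away from the robot's side.
- hook1 (a point): Hook 1 (counted from the rack's -y end): middle of its level part, on the wire's axis, 130 mm above the shelf. The level wire runs from 25 mm behind this point (the rail) to 20 mm in front of it (rack -x); there it turns up, nearly upright, to a tip 28 mm in front of and 31 mm above this point, over which a clip's eye is passed down. Axes as the rack's.
- hook2 (a point): Hook 2 (counted from the rack's -y end): middle of its level part, on the wire's axis, 130 mm above the shelf. The level wire runs from 25 mm behind this point (the rail) to 20 mm in front of it (rack -x); there it turns up, nearly upright, to a tip 28 mm in front of and 31 mm above this point, over which a clip's eye is passed down. Axes as the rack's.
- hook3 (a point): Hook 3 (counted from the rack's -y end): middle of its level part, on the wire's axis, 130 mm above the shelf. The level wire runs from 25 mm behind this point (the rail) to 20 mm in front of it (rack -x); there it turns up, nearly upright, to a tip 28 mm in front of and 31 mm above this point, over which a clip's eye is passed down. Axes as the rack's.
- hook4 (a point): Hook 4 (counted from the rack's -y end): middle of its level part, on the wire's axis, 130 mm above the shelf. The level wire runs from 25 mm behind this point (the rail) to 20 mm in front of it (rack -x); there it turns up, nearly upright, to a tip 28 mm in front of and 31 mm above this point, over which a clip's eye is passed down. Axes as the rack's.
- clipA: Steel film clip like flat tweezers, 100 mm long in all (may be absent), all clips alike. Origin at the centre of its eye, a ring with a 19 mm hole, 30 mm outside, 6 mm thick, hole axis along z. From the ring a bar 72 mm long, 12 mm wide and 10 mm thick runs along -x (from x = -13 to -85 mm). It lies flat on the shelf (origin 5 mm up), on either face. 35 g, balanced at about x = -38 mm.
- clipB: Steel film clip like flat tweezers, 100 mm long in all (may be absent), all clips alike. Origin at the centre of its eye, a ring with a 19 mm hole, 30 mm outside, 6 mm thick, hole axis along z. From the ring a bar 72 mm long, 12 mm wide and 10 mm thick runs along -x (from x = -13 to -85 mm). It lies flat on the shelf (origin 5 mm up), on either face. 35 g, balanced at about x = -38 mm.
- clipC: Steel film clip like flat tweezers, 100 mm long in all (may be absent), all clips alike. Origin at the centre of its eye, a ring with a 19 mm hole, 30 mm outside, 6 mm thick, hole axis along z. From the ring a bar 72 mm long, 12 mm wide and 10 mm thick runs along -x (from x = -13 to -85 mm). It lies flat on the shelf (origin 5 mm up), on either face. 35 g, balanced at about x = -38 mm.
- clipD: Steel film clip like flat tweezers, 100 mm long in all (may be absent), all clips alike. Origin at the centre of its eye, a ring with a 19 mm hole, 30 mm outside, 6 mm thick, hole axis along z. From the ring a bar 72 mm long, 12 mm wide and 10 mm thick runs along -x (from x = -13 to -85 mm). It lies flat on the shelf (origin 5 mm up), on either face. 35 g, balanced at about x = -38 mm.
- tank: Bystander, to be left alone: black plastic film changing tank with a twist cap, 96 mm across, 135 mm tall. Origin at the centre of its underside.
- canister1: Bystander, to be left alone: lowest of three stacked blue plastic film canisters, 34 mm across, 50 mm tall each. Origin at the centre of its underside.
- canister2: Bystander, to be left alone: middle canister of the stack. Origin at the centre of its underside.
- canister3: Bystander, to be left alone: top canister of the stack. Origin at the centre of its underside.
- lens_cap: Bystander, to be left alone: chrome lens cap lying flat, 58 mm across, 10 mm thick. Origin at the centre of its underside.
- crusher: Bystander, to be left alone: grey plastic lever-operated canister crusher, 70 x 120 mm foot, 91 mm tall. Origin at the centre of its underside.
Mind the look-alikes: they are no part of the job. What is shaped like the clipB but blue or turquoise is not meant.

How it is judged:
By the outcome, as a careful person would: the job done as asked, in the order asked, and still so for the second after the job is handed in, with the robot touching nothing.
Of clipA, clipB, clipC, clipD only 2 to 4 are there at a start; the rules pass over those that are not, and their reading is None.
At some moment in a run one of clipA, clipB, clipC, clipD may be knocked a few centimetres aside while the robot is not near it.
Once in a run the grip may slacken for a moment while it holds something.
It also fails if it takes over 210 s, if anything falls off the work surface, if the arm or the gripper's body presses on something with over 40 N, if the wrist force passes 120 N, or if a joint passes its speed limit or range.

## Working session

There is one attempt and no reset: what is moved stays moved. The work goes in short steps, Python scripts to look and compute and a shell command to move; the robot and the scene stay as the last step left them, time stands still between calls to the robot, and variables do not carry over. Pictures are saved under pics/ and viewed, about 12 in all and at most 16, crops included, and the job is handed in when it is done.

```bash
ls; mkdir -p pics; cat > h.py <<'E'
import numpy as np, cv2
from station import env, imaging, models
def snap(cam,name,crop=None,scale=1):
    im=imaging.read_camera(cam)
    if crop: im=im[crop[1]:crop[3],crop[0]:crop[2]]
    if scale!=1: im=cv2.resize(im,None,fx=scale,fy=scale,interpolation=cv2.INTER_CUBIC)
    cv2.imwrite('pics/'+name+'.png',im[:,:,::-1])
def ray(cam,uv):
    m=imaging.camera_model(cam); K=np.array([[m['fx'],0,m['cx']],[0,m['fy'],m['cy']],[0,0,1]])
    p=cv2.undistortPoints(np.array([[uv]],float),K,np.array(m['dist_coeffs'],float))[0,0]
    T=np.array(m['world_from_camera']); return T[:3,3],T[:3,:3]@np.array([p[0],p[1],1])
def atz(cam,uv,z):
    o,d=ray(cam,uv); return o+d*(z-o[2])/d[2]
def proj(cam,P):
    m=imaging.camera_model(cam); K=np.array([[m['fx'],0,m['cx']],[0,m['fy'],m['cy']],[0,0,1]])
    T=np.linalg.inv(np.array(m['world_from_camera'])); 
    return cv2.projectPoints(np.array(P,float).reshape(-1,3),cv2.Rodrigues(T[:3,:3])[0],T[:3,3],K,np.array(m['dist_coeffs'],float))[0][:,0]
E
python3 - <<'E'
from h import *
snap('top','t0');snap('side','s0')
for c in('top','side'):
    print(c,np.round(np.array(imaging.camera_model(c)['world_from_camera']),3).tolist())
Z=dict(lock_nub=.06,crank_knob=.107,pin=.06,tail_mark=.06,rewinder=.06,rack=.15,hook1=.13,hook2=.13,hook3=.13,hook4=.13,clipA=.005,tank=.135,crusher=.09,lens_cap=.01,canister3=.15)
for c in('top',):
  for q in Z:
    for d in models.cut_out(q,c)[:5]:
        print(c,q,round(d['score'],2),np.round(d['uv']),d['mask'].sum(),np.round(atz(c,d['uv'],Z[q]),3))
print(env.observe())
E
```

```text
pics
top [[0.015, -0.996, 0.093, 0.454], [-1.0, -0.016, -0.006, 0.013], [0.007, -0.093, -0.996, 1.264], [0.0, 0.0, 0.0, 1.0]]
side [[-0.993, -0.093, 0.077, 0.441], [-0.121, 0.753, -0.647, 0.868], [0.003, -0.652, -0.759, 1.094], [0.0, 0.0, 0.0, 1.0]]
top tail_mark 0.58 [399. 213.] 2253 [ 0.559 -0.259  0.06 ]
top rewinder 0.69 [237. 216.] 3861 [0.54  0.247 0.06 ]
top rack 0.57 [399. 215.] 2317 [ 0.544 -0.24   0.15 ]
top hook1 0.56 [404. 211.] 2325 [ 0.556 -0.257  0.13 ]
top hook2 0.56 [404. 211.] 2325 [ 0.556 -0.257  0.13 ]
top hook3 0.56 [404. 211.] 2325 [ 0.556 -0.257  0.13 ]
top hook4 0.56 [404. 211.] 2325 [ 0.556 -0.257  0.13 ]
top clipA 0.61 [310. 250.] 103 [0.437 0.019 0.005]
top tank 0.85 [460. 267.] 1109 [ 0.395 -0.419  0.135]
top crusher 0.86 [359. 147.] 792 [ 0.758 -0.131  0.09 ]
top lens_cap 0.68 [173. 270.] 232 [0.366 0.456 0.01 ]
top lens_cap 0.41 [293. 138.] 133 [0.804 0.08  0.01 ]
top canister3 0.59 [290. 147.] 19 [0.74  0.082 0.15 ]
{'t': 0.85, 'q': array([-1.50971308e+00,  1.04086942e-01,  9.73130169e-02,  1.56392150e+00,
        1.15858473e-05,  1.35309320e+00]), 'qd': array([ 0.00054437,  0.00040888, -0.00057878,  0.00045569,  0.00071187,
       -0.00055674]), 'joint_torque': array([-3.79508827e-03, -5.56746590e+01,  5.03759336e+01,  6.78687884e-04,
       -6.01682696e-04,  1.48362037e-06]), 'ee_pos': array([ 0.16512569, -0.57685769,  0.25004551]), 'tcp_rot': array([3.14149163e+00, 1.04808652e-05, 2.78786367e-01]), 'force': array([-0.11111427, -0.30082357,  0.09841768]), 'torque': array([ 0.03333679, -0.02297604,  0.0022208 ]), 'finger_gap': 0.9995747572410453}
```

```bash
python3 - <<'E'
import cv2
a=cv2.imread('pics/t0.png');b=cv2.imread('pics/s0.png')
cv2.imwrite('pics/t0c.png',cv2.resize(a[100:340,120:520],None,fx=2,fy=2,interpolation=cv2.INTER_CUBIC))
E
```

```text
(no output)
```

View pics/t0c.png

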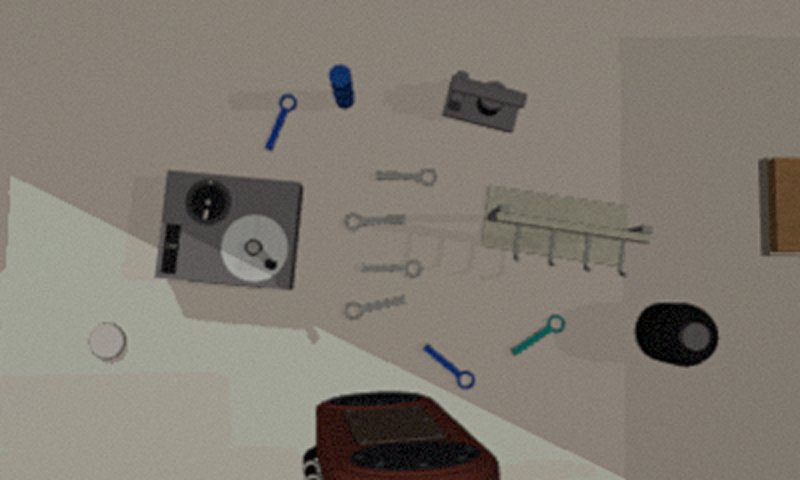

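View pics/s0.png

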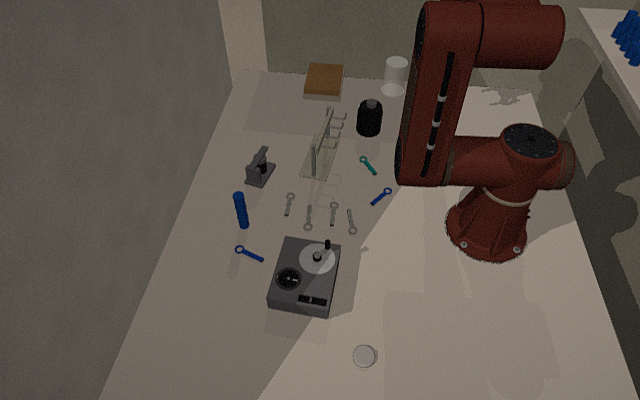

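The top view shows four silver clips with eyes at full-frame pixels ≈ (334,188), (297,210), (326,234) and (297,255). The blue and turquoise ones are look-alikes. The rewinder is at (235,215), with its crank pointing towards the robot, the rack is at (400,210), and the canister stack and crusher are behind. Next I'll rectify patches at the right heights.

```bash
cat >> h.py <<'E'
def ortho(im,cam,x0,x1,y0,y1,z,s=1000):
    # rows: x from x1 down to x0 ; cols: y from y1 (left) to y0
    H=int((x1-x0)*s);W=int((y1-y0)*s)
    r,c=np.mgrid[0:H,0:W]; P=np.stack([x1-r/s,y1-c/s,np.full(r.shape,z)],-1)
    uv=proj(cam,P).astype(np.float32).reshape(H,W,2)
    return cv2.remap(im,uv[...,0],uv[...,1],cv2.INTER_CUBIC)
E
python3 - <<'E'
from h import *
t=cv2.imread('pics/t0.png');s=cv2.imread('pics/s0.png')
def g(o,x1,y1,st=.05,sc=1000):
    H,W=o.shape[:2]
    for i in range(-20,30):
        r=int((x1-i*st)*sc); c=int((y1-i*st)*sc)
        if 0<=r<H: cv2.line(o,(0,r),(6,r),(0,0,255),1); cv2.putText(o,'%.2f'%(i*st),(8,r+4),0,.35,(0,0,255))
        if 0<=c<W: cv2.line(o,(c,0),(c,6),(0,0,255),1); cv2.putText(o,'%.2f'%(i*st),(c-10,17),0,.35,(0,0,255))
    return o
A=[g(ortho(im,c,.43,.65,.12,.38,.06,1500),.65,.38,sc=1500) for im,c in((t,'top'),(s,'side'))]
cv2.imwrite('pics/o1.png',np.hstack(A))
B=g(ortho(t,'top',.33,.68,-.15,.18,.005,1200),.68,.18,sc=1200)
C=g(ortho(s,'side',.33,.68,-.15,.18,.005,1200),.68,.18,sc=1200)
cv2.imwrite('pics/o2.png',np.hstack([B,C]))
B=g(ortho(t,'top',.44,.64,-.38,-.08,.13,1300),.64,-.08,sc=1300)
C=g(ortho(s,'side',.44,.64,-.38,-.08,.13,1300),.64,-.08,sc=1300)
cv2.imwrite('pics/o3.png',np.hstack([B,C]))
E
```

```text
(no output)
```

View pics/o1.png

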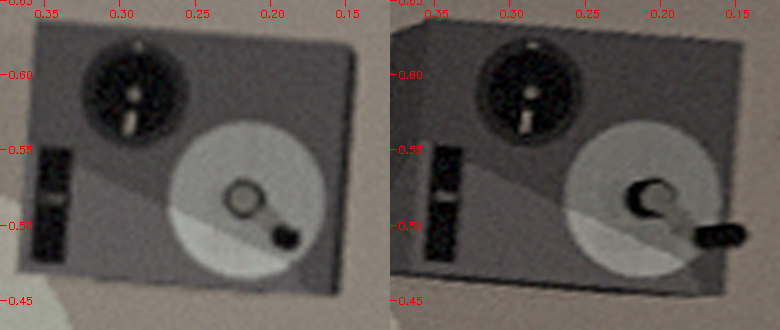

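View pics/o2.png

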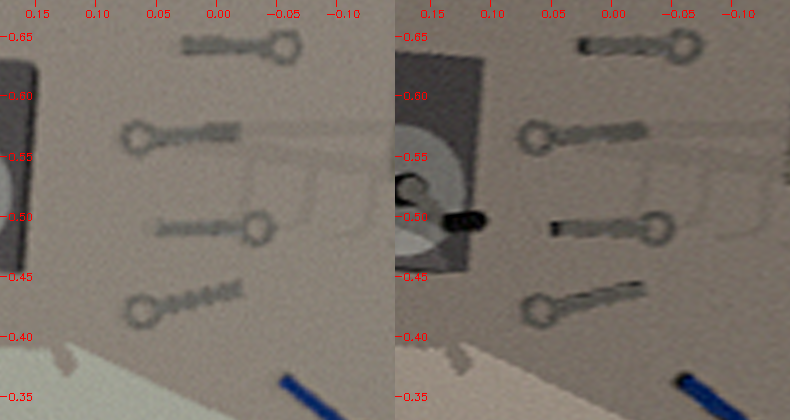

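View pics/o3.png

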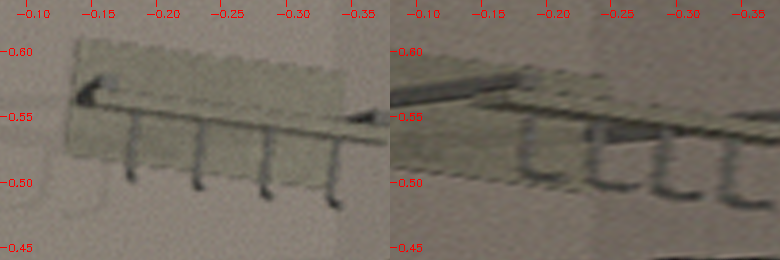

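The views agree to about 3 mm:
- **Rewinder:** origin ≈ (0.541, 0.257), yaw −0.076. Knob ≈ (0.490, 0.185), nub ≈ (0.5195, 0.344). The white line is about 3.1 rad short of the pin.
- **Clip eyes:** (0.641, −0.059), (0.565, 0.063), (0.4895, −0.036) and (0.4205, 0.060).
- **Hook bends:** from (0.508, −0.182) to (0.486, −0.337).

First I'll go to the lock.

```bash
cat >> h.py <<'E'
from scipy.spatial.transform import Rotation as Ro
RO=np.array([.541,.257,0]);RY=-.076
def rw(x,y,z): return RO+Ro.from_euler('z',RY).apply([x/1e3,y/1e3,z/1e3])
def go(P,yaw=None):
    s=env.observe();R=Ro.from_euler('xyz',s['tcp_rot']);
    print('t',round(s['t'],2),'tcp',np.round(s['ee_pos'],4),'rpy',np.round(s['tcp_rot'],3),'F',np.round(s['force'],1),'gap',round(float(s['finger_gap']),3))
    print('shift mm',np.round(R.inv().apply(np.array(P)-s['ee_pos'])*1e3,1))
    if yaw is not None: print('turn',np.round((R.inv()*Ro.from_euler('xyz',[np.pi,0,yaw])).as_rotvec(),3), ' if turned first:',np.round(Ro.from_euler('xyz',[np.pi,0,yaw]).inv().apply(np.array(P)-s['ee_pos'])*1e3,1))
E
python3 -m creep '[0,0,0,0,0,0.12,0.6,0,0,0,0,0,0.12,0.6,0,0,0,0,0,0.12,0.6,29,-39,0,0,0,0,0.6,29,-39,0,0,0,0,0.6,29,-39,0,0,0,0,0.6,29,-39,0,0,0,0,0.6,29,-39,0,0,0,0,0.6,29,-39,0,0,0,0,0.6,29,-39,0,0,0,0,0.6,29,-39,0,0,0,0,0.6,29,-39,0,0,0,0,0.6,3,-45,0,0,0,0,0.6,3,-45,0,0,0,0,0.6,3,-45,0,0,0,0,0.6,3,-45,0,0,0,0,0.6,3,-45,0,0,0,0,0.6]' 20
python3 -c "
from h import *
go(rw(-10,117.7,100),RY)"
```

```text
t: 2.55
ee_pos: [0.5056, -0.016, 0.2485]
tcp_rot: [3.139, -0.004, -0.107]
force: [1.0, -1.0, 0.3]
finger_gap: 0.603
t 2.55 tcp [ 0.5056 -0.016   0.2485] rpy [ 3.139 -0.004 -0.107] F [ 1.  -1.   0.3] gap 0.603
shift mm [  -8.  -393.   147.5]
turn [ 0.002 -0.004 -0.031]  if turned first: [   4.6 -392.7  148.5]
```

```bash
python3 -m creep '[0,-44,0,0,0,-0.03,0.6,0,-44,0,0,0,0,0.6,0,-44,0,0,0,0,0.6,1,-44,0,0,0,0,0.6,1,-44,0,0,0,0,0.6,1,-44,0,0,0,0,0.6,1,-44,0,0,0,0,0.6,0,-44,0,0,0,0,0.6,0,-40,0,0,0,0,0.6,0,0,40,0,0,0,0.6,0,0,50,0,0,0,0.6,0,0,40,0,0,0,0.6,0,0,16,0,0,0,0.6,0,0,0,0,0,0,0.6]'
python3 - <<'E'
from h import *
go(rw(-10,117.7,90),RY)
t=imaging.read_camera('top')[:,:,::-1];s=imaging.read_camera('side')[:,:,::-1]
cv2.imwrite('pics/l1.png',np.hstack([ortho(x,c,.43,.65,.24,.48,.06,1600) for x,c in((t,'top'),(s,'side'))]))
E
```

```text
t: 3.95
ee_pos: [0.5182, 0.2576, 0.1157]
tcp_rot: [-3.018, -0.009, 0.174]
force: [-0.5, -0.0, -0.0]
finger_gap: 0.597
t 3.95 tcp [0.5182 0.2576 0.1157] rpy [-3.018 -0.009  0.174] F [-0.5 -0.  -0. ] gap 0.597
shift mm [  41.6 -107.9   39.6]
turn [-0.124  0.006  0.25 ]  if turned first: [  12.8 -118.8   25.7]
```

View pics/l1.png

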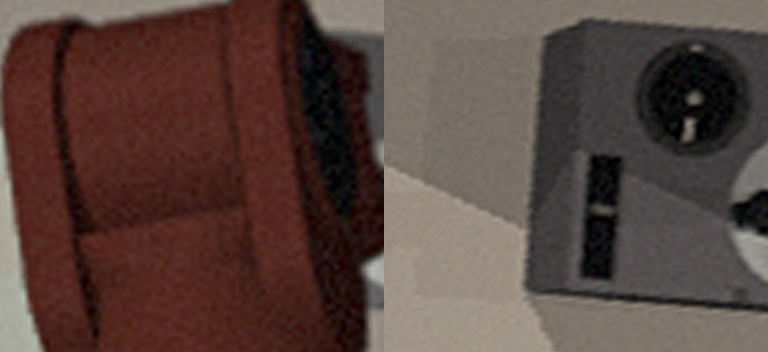

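```bash
python3 -m creep '[0,0,-40,0,0,0,0.6,0,0,-30,0,0,0,0.6,0,0,0,0,0,0,0.6]'; python3 -c "
from h import *
s=env.observe();print(np.round(s['q'],3),np.round(s['qd'],3))
go(rw(-10,117.7,150),RY)"
```

```text
t: 4.35
ee_pos: [0.5215, 0.2488, 0.1949]
tcp_rot: [-3.019, -0.017, 0.174]
force: [0.2, 0.4, 0.0]
finger_gap: 0.599
[ 0.156 -0.014 -0.128  1.442  0.123  3.124] [ 0.002  0.003 -0.01  -0.019  0.001  0.004]
t 4.35 tcp [0.5215 0.2488 0.1949] rpy [-3.019 -0.017  0.174] F [0.2 0.4 0. ] gap 0.599
shift mm [  39.2 -114.7   60.1]
turn [-0.124 -0.002  0.25 ]  if turned first: [   8.8 -127.3   44.9]
```

The last joint sits at its limit (q6 = 3.12), which caused the tilt. I'll flip the tool by half a turn.

```bash
python3 -m creep '[0,0,0,0,0,-0.14,0.6,0,0,0,-0.12,0,-0.05,0.6,0,0,0,0,0,-0.15,0.6,0,0,0,0,0,-0.15,0.6,0,0,0,0,0,-0.15,0.6,0,0,0,0,0,-0.15,0.6,0,0,0,0,0,-0.15,0.6,0,0,0,0,0,-0.15,0.6,0,0,0,0,0,-0.15,0.6,0,0,0,0,0,-0.15,0.6,0,0,0,0,0,-0.15,0.6,0,0,0,0,0,-0.15,0.6,0,0,0,0,0,-0.15,0.6,0,0,0,0,0,-0.15,0.6,0,0,0,0,0,-0.15,0.6,0,0,0,0,0,-0.15,0.6,0,0,0,0,0,-0.15,0.6,0,0,0,0,0,-0.15,0.6,0,0,0,0,0,-0.15,0.6,0,0,0,0,0,-0.1,0.6]'; python3 -c "
from h import *
s=env.observe();print(np.round(s['q'],3))
go(rw(-10,117.7,150),np.pi+RY)"
```

```text
t: 6.35
ee_pos: [0.5345, 0.2503, 0.2246]
tcp_rot: [3.117, 0.078, 3.023]
force: [-0.3, 0.4, 0.3]
finger_gap: 0.604
[ 0.218 -0.032 -0.091  1.431 -0.002  0.335]
t 6.35 tcp [0.5345 0.2503 0.2246] rpy [3.117 0.078 3.023] F [-0.3  0.4  0.3] gap 0.604
shift mm [ 15.1 122.7  76.7]
turn [ 0.023  0.078 -0.041]  if turned first: [  4.  124.8  74.6]
```

```bash
python3 -m creep '[0,0,0,0.02,0.08,-0.04,0.6,1,42,0,0,0,0,0.6,1,42,0,0,0,0,0.6,1,41,0,0,0,0,0.6,0,0,37,0,0,0,0.6,0,0,37,0,0,0,0.6,0,0,40,0,0,0,0.6,0,0,0,0,0,0,0.6]'
python3 - <<'E'
from h import *
go(rw(-10,117.7,90),np.pi+RY)
s=imaging.read_camera('side')[:,:,::-1];t=imaging.read_camera('top')[:,:,::-1]
cv2.imwrite('pics/l2.png',np.hstack([cv2.resize(s[200:340,240:370],None,fx=3,fy=3,interpolation=2),cv2.resize(t[140:280,140:270],None,fx=3,fy=3,interpolation=2)]))
E
```

```text
t: 7.15
ee_pos: [0.5472, 0.3831, 0.119]
tcp_rot: [3.131, 0.013, 3.068]
force: [-1.5, -1.1, 0.2]
finger_gap: 0.598
t 7.15 tcp [0.5472 0.3831 0.119 ] rpy [3.131 0.013 3.068] F [-1.5 -1.1  0.2] gap 0.598
shift mm [ 7.  -8.8 28.8]
turn [0.011 0.013 0.002]  if turned first: [ 6.6 -8.5 29. ]
```

View pics/l2.png

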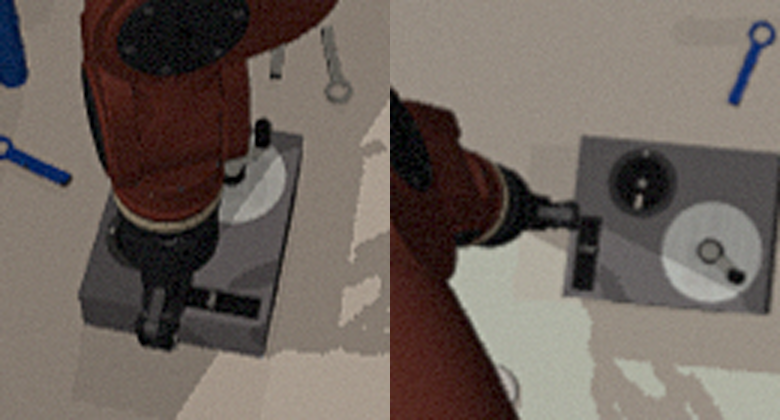

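```bash
python3 -m creep '[3,-4,5,0.01,0.01,0,0.6,3,-3,5,0,0,0,0.6,1,-1,5,0,0,0,0.6,0,0,0,0,0,0,0.6]'
python3 -c "
from h import *
for z in(.09,.1,.11): print(atz('top',(203,211),z))
go(rw(-10,117.7,90),np.pi+RY)
d=models.cut_out('lock_nub','side')
"
```

```text
t: 7.65
ee_pos: [0.5463, 0.3772, 0.1186]
tcp_rot: [3.132, 0.02, 3.067]
force: [0.3, 0.5, -0.2]
finger_gap: 0.599
[0.55135882 0.34529381 0.09      ]
[0.55052788 0.34246427 0.1       ]
[0.54969695 0.33963473 0.11      ]
t 7.65 tcp [0.5463 0.3772 0.1186] rpy [3.132 0.02  3.067] F [ 0.3  0.5 -0.2] gap 0.599
shift mm [ 6.7 -2.8 28.5]
turn [0.009 0.02  0.001]  if turned first: [ 6.2 -2.6 28.6]
```

```bash
python3 -m creep '[4,-2,20,0,0.02,0,0.6,0,0,0,0,0,0,0.6,0,0,0,0,0,0,0.6]'
python3 -c "
from h import *
print(np.round(env.observe()['q'],3),np.round(env.observe()['joint_torque'],1))
go(rw(-10,117.7,90),np.pi+RY)
"
```

```text
t: 8.0
ee_pos: [0.5429, 0.3758, 0.0983]
tcp_rot: [3.131, -0.0, 3.067]
force: [-0.5, -0.3, 0.8]
finger_gap: 0.599
[0.404 0.305 0.047 1.309 0.009 0.479] [ -0.  -63.3  48.2   0.1   0.   -0. ]
t 8.0 tcp [0.5429 0.3758 0.0983] rpy [ 3.131 -0.     3.067] F [-0.5 -0.3  0.8] gap 0.599
shift mm [ 2.9 -1.   8.3]
turn [ 0.01  -0.     0.001]  if turned first: [ 2.9 -0.9  8.3]
```

```bash
for i in 1; do python3 -m creep '[3,-1,15,0.01,0,0,0.6,0,0,0,0,0,0,0.6,0,0,0,0,0,0,0.6]'; done
python3 -m creep '[0,0,8,0,0,0,0.6,0,0,0,0,0,0,0.6]'
python3 -c "
from h import *
go(rw(-10,117.7,70),np.pi+RY)
snap('side','l3',(260,220,380,340),5)
"
```

```text
t: 8.3
ee_pos: [0.5393, 0.3751, 0.0815]
tcp_rot: [-3.14, -0.001, 3.067]
force: [-0.2, -0.5, 0.5]
finger_gap: 0.602
t: 8.5
ee_pos: [0.5392, 0.3752, 0.0728]
tcp_rot: [-3.14, -0.001, 3.067]
force: [-0.4, 0.1, 0.2]
finger_gap: 0.599
t 8.5 tcp [0.5392 0.3752 0.0728] rpy [-3.140e+00 -1.000e-03  3.067e+00] F [-0.4  0.1  0.2] gap 0.599
shift mm [-0.8 -0.   2.8]
turn [-0.001 -0.001  0.001]  if turned first: [-0.8 -0.   2.8]
```

View pics/l3.png

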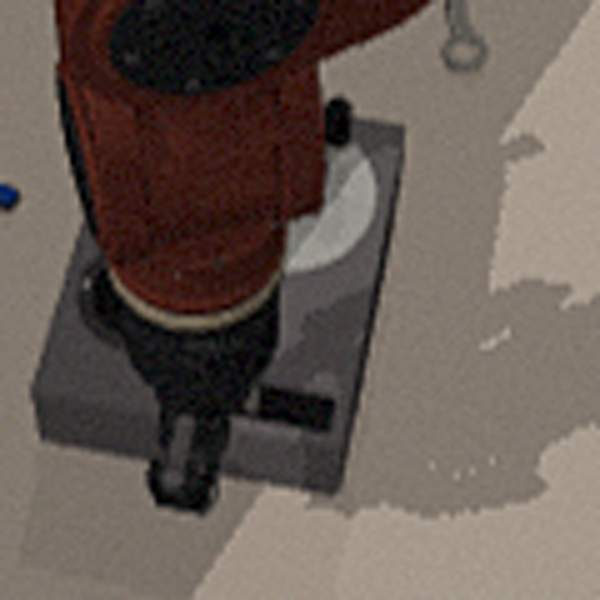

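```bash
python3 -m creep '[0,0,4,0,0,0,0.6,0,0,0,0,0,0,0.6]';python3 -m creep '[0,0,4,0,0,0,0.6,0,0,0,0,0,0,0.6]'
```

```text
t: 8.75
ee_pos: [0.5399, 0.3755, 0.0698]
tcp_rot: [-3.141, 0.001, 3.067]
force: [-1.2, -0.8, 0.7]
finger_gap: 0.597
t: 8.95
ee_pos: [0.5412, 0.3759, 0.0687]
tcp_rot: [3.141, 0.004, 3.067]
force: [-0.1, -0.2, -0.6]
finger_gap: 0.596
```

```bash
python3 -m creep '[8,0,1,0,0,0,0.6,0,0,0,0,0,0,0.6]';python3 -m creep '[5,0,0,0,0,0,0.6,5,0,0,0,0,0,0.6]'
python3 -c "
from h import *
go(rw(-23,117.7,68),np.pi+RY)"
```

```text
t: 9.15
ee_pos: [0.5334, 0.3767, 0.0682]
tcp_rot: [3.14, 0.006, 3.067]
force: [0.2, 0.2, -0.5]
finger_gap: 0.599
t: 9.35
ee_pos: [0.5261, 0.3772, 0.0686]
tcp_rot: [3.14, 0.012, 3.066]
force: [24.6, -2.3, -9.9]
finger_gap: 0.605
t 9.35 tcp [0.5261 0.3772 0.0686] rpy [3.14  0.012 3.066] F [24.6 -2.3 -9.9] gap 0.605
shift mm [-1.  -1.   0.7]
turn [0.002 0.012 0.   ]  if turned first: [-1.  -1.   0.6]
```

The force reached 25 N at exactly the expected end of travel. I'll back off, lift and look.

```bash
python3 -m creep '[-5,0,0,0,0,0,0.6,0,0,-25,0,0,0,0.6,0,0,-40,0,0,0,0.6,0,0,-40,0,0,0,0.6,0,-40,0,0,0,0,0.6,0,-45,0,0,0,0,0.6,0,-45,0,0,0,0,0.4,0,0,0,0,0,0,0.4]'
python3 - <<'E'
from h import *
s=imaging.read_camera('side')[:,:,::-1];t=imaging.read_camera('top')[:,:,::-1]
A=[ortho(im,c,.43,.65,.12,.38,.06,1500) for im,c in((t,'top'),(s,'side'))]
cv2.imwrite('pics/l4.png',np.hstack(A))
go([.4903,.1847,.16],np.pi-.85)
E
```

```text
t: 10.15
ee_pos: [0.5153, 0.2444, 0.1747]
tcp_rot: [3.141, 0.006, 3.07]
force: [0.1, 0.6, -0.0]
finger_gap: 0.401
t 10.25 tcp [0.5157 0.2475 0.175 ] rpy [3.14  0.007 3.072] F [0.  0.5 0.7] gap 0.401
shift mm [ 21.1 -64.4  14.7]
turn [0.004 0.006 0.78 ]  if turned first: [-30.4 -60.5  15. ]
```

View pics/l4.png

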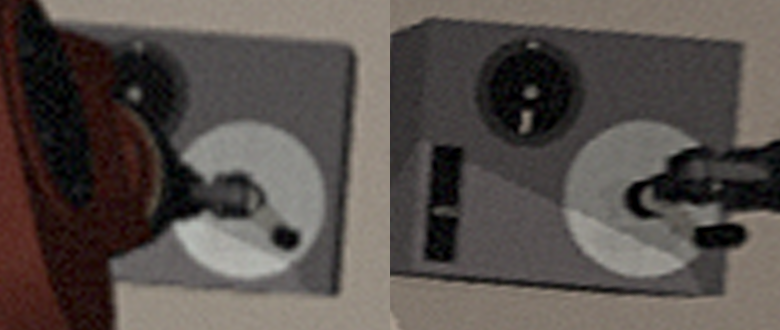

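The nub has moved about 9–10 mm to the front. Next, grasp the knob.

```bash
python3 -m creep '[10,-32,0,0,0,0,0.4,11,-31,0,0,0,0,0.4,0,0,0,0,0,0,0.4,0,0,0,0,0,0,0.4]'
python3 -c "
from h import *
go([.4903,.1847,.095],np.pi+RY)"
```

```text
t: 10.65
ee_pos: [0.4887, 0.1887, 0.1732]
tcp_rot: [3.138, 0.004, 3.077]
force: [0.4, 0.0, -0.5]
finger_gap: 0.398
t 10.65 tcp [0.4887 0.1887 0.1732] rpy [3.138 0.004 3.077] F [ 0.4  0.  -0.5] gap 0.398
shift mm [-1.5 -4.1 78.2]
turn [0.003 0.004 0.011]  if turned first: [-1.9 -3.9 78.2]
```

```bash
python3 -m creep '[-2,-4,25,0,0,0,0.4,0,0,30,0,0,0,0.4,0,0,25,0,0,0,0.4,0,0,0,0,0,0,0.4,0,0,0,0,0,0,0.4]'
python3 -c "
from h import *
go([.4903,.1847,.095],np.pi+RY)
snap('side','k1',(270,210,360,300),4)
t=imaging.read_camera('top')"
python3 -m creep '[0,0,0,0,0,0,0.1,0,0,0,0,0,0,0.1,0,0,0,0,0,0,0.1,0,0,0,0,0,0,0.1]' 40
python3 -c "
from h import *
go([.4903,.1847,.095],np.pi+RY)"
```

```text
t: 11.15
ee_pos: [0.4927, 0.1911, 0.0923]
tcp_rot: [3.136, 0.007, 3.083]
force: [0.0, -0.0, 0.5]
finger_gap: 0.4
t 11.15 tcp [0.4927 0.1911 0.0923] rpy [3.136 0.007 3.083] F [ 0.  -0.   0.5] gap 0.4
shift mm [ 2.  -6.5 -2.7]
turn [0.006 0.006 0.018]  if turned first: [ 1.9 -6.5 -2.7]
t: 11.65
ee_pos: [0.4939, 0.1878, 0.0947]
tcp_rot: [-3.139, 0.009, 3.081]
force: [3.3, -0.0, -10.4]
finger_gap: 0.17
t 11.65 tcp [0.4939 0.1878 0.0947] rpy [-3.139  0.009  3.081] F [  3.3  -0.  -10.4] gap 0.17
shift mm [ 3.4 -3.3 -0.4]
turn [-0.003  0.009  0.015]  if turned first: [ 3.3 -3.4 -0.3]
```

```bash
cat > cr.py <<'E'
import sys
from h import *
cx,cy,n,st=map(float,sys.argv[1:5])
s=env.observe();R=Ro.from_euler('xyz',s['tcp_rot'])
p=s['ee_pos'];a=np.arctan2(p[1]-cy,p[0]-cx)
try: tot=eval(open('ang').read())
except Exception: tot=(a,0.)
d=(tot[0]-a)%(2*np.pi); d=d-2*np.pi if d>5.5 else d
tot=(a,tot[1]+d); open('ang','w').write(repr((float(tot[0]),float(tot[1])))); open('pts','a').write('%f %f\n'%(p[0],p[1]))
print('t',round(s['t'],2),'ang',round(a,2),'turned',round(tot[1],2),'r',round(np.hypot(p[0]-cx,p[1]-cy)*1e3,1),'z',round(p[2],4),'F',np.round(s['force'],1),'gap',round(float(s['finger_gap']),3),'tilt',np.round(s['tcp_rot'],3))
q=p
for i in range(int(n)):
    b=a-st*(i+1); w=np.array([cx+.04*np.cos(b),cy+.04*np.sin(b),.0955])
    if i: w[2]=q[2]
    print(np.round(R.inv().apply(w-q)*1e3).astype(int).tolist(),end=' '); q=w
print()
E
python3 cr.py .5205 .2137 8 .4
```

```text
t 11.65 ang -2.37 turned 0.0 r 37.1 z 0.0947 F [  3.3  -0.  -10.4] gap 0.17 tilt [-3.139  0.009  3.081]
[11, 11, -1] [4, 15, 0] [-3, 16, 0] [-9, 13, 0] [-13, 9, 0] [-16, 3, 0] [-16, -3, 0] [-13, -9, 0]
```

```bash
python3 -m creep '[10,12,-1,0,0,0,0.1,4,15,-1,0,0,0,0.1,-3,16,0,0,0,0,0.1]'; python3 cr.py .5205 .2137 8 .4
```

```text
t: 11.95
ee_pos: [0.4865, 0.2282, 0.0946]
tcp_rot: [-3.132, 0.011, 3.076]
force: [1.0, -11.0, -5.8]
finger_gap: 0.174
t 11.95 ang 2.74 turned 1.17 r 37.0 z 0.0946 F [  1.  -11.   -5.8] gap 0.174 tilt [-3.132  0.011  3.076]
[-5, 15, -1] [-13, 9, 0] [-15, 4, 0] [-16, -3, 0] [-13, -9, 0] [-9, -13, 0] [-3, -16, 0] [3, -16, 0]
```

```bash
python3 -m creep '[-6,14,-1,0,0,0,0.1,-13,9,0,0,0,0,0.1,-15,4,0,0,0,0,0.1,-16,-3,0,0,0,0,0.1,-13,-9,0,0,0,0,0.1,-9,-13,0,0,0,0,0.1]'; python3 cr.py .5205 .2137 8 .4
```

```text
t: 12.55
ee_pos: [0.5537, 0.238, 0.0963]
tcp_rot: [3.134, -0.001, 3.086]
force: [8.6, 19.9, -15.3]
finger_gap: 0.176
t 12.55 ang 0.63 turned 3.28 r 41.1 z 0.0963 F [  8.6  19.9 -15.3] gap 0.176 tilt [ 3.134e+00 -1.000e-03  3.086e+00]
[-7, -15, 1] [-1, -16, 0] [5, -15, 0] [10, -12, 0] [14, -7, 0] [16, -1, 0] [15, 5, 0] [12, 11, 0]
```

```bash
python3 -m creep '[-6,-15,0,0,0,0,0.1,-1,-16,0,0,0,0,0.1,5,-15,0,0,0,0,0.1,10,-12,0,0,0,0,0.1,14,-7,0,0,0,0,0.1,16,-1,0,0,0,0,0.1,15,5,0,0,0,0,0.1]'; python3 cr.py .5215 .214 12 .4
python3 -c "
import numpy as np
from scipy.optimize import least_squares
P=np.loadtxt('pts');print(least_squares(lambda c:np.hypot(*(P-c).T)-.04,[.52,.214]).x)"
```

```text
t: 13.25
ee_pos: [0.5151, 0.1755, 0.0968]
tcp_rot: [3.137, 0.036, 3.082]
force: [2.9, -29.9, -7.0]
finger_gap: 0.168
t 13.25 ang -1.73 turned 5.65 r 39.0 z 0.0968 F [  2.9 -29.9  -7. ] gap 0.168 tilt [3.137 0.036 3.082]
[15, 4, 1] [12, 10, 0] [7, 14, 0] [1, 16, 0] [-5, 15, 0] [-11, 12, 0] [-14, 7, 1] [-16, 1, 1] [-15, -6, 0] [-11, -11, 0] [-6, -15, 0] [0, -16, 0] 
[0.52331756 0.21402549]
```

```bash
sed -i 's/apply(w-q)\*1e3)/apply(w-q)*(1180 if i else 1000))/' cr.py; python3 -m creep '[15,4,1,0,0.03,0,0.1,13,10,0,0,0,0,0.1,8,14,0,0,0,0,0.1,3,16,0,0,0,0,0.1,-2,16,0,0,0,0,0.1,-7,15,0,0,0,0,0.1,-12,11,0,0,0,0,0.1,-15,7,0,0,0,0,0.1,-16,1,0,0,0,0,0.1,-16,-4,0,0,0,0,0.1]'; python3 cr.py .5228 .214 14 .34
```

```text
t: 14.25
ee_pos: [0.5489, 0.2462, 0.0945]
tcp_rot: [-3.099, 0.006, 3.068]
force: [-18.7, -11.2, 3.0]
finger_gap: 0.174
t 14.25 ang 0.89 turned 9.31 r 41.5 z 0.0945 F [-18.7 -11.2   3. ] gap 0.174 tilt [-3.099  0.006  3.068]
[-9, -11, 0] [-7, -14, 1] [-2, -16, 1] [4, -16, 1] [9, -13, 1] [13, -10, 0] [15, -5, 0] [16, 0, 0] [15, 6, 0] [12, 10, -1] [8, 14, -1] [3, 16, -1] [-2, 16, -1] [-7, 14, -1]
```

```bash
python3 -m creep '[-11,-12,0,-0.04,0,0,0.1,-7,-14,0,0,0,0,0.1,-2,-16,0,0,0,0,0.1,4,-16,0,0,0,0,0.1,9,-13,0,0,0,0,0.1,13,-9,0,0,0,0,0.1,15,-5,0,0,0,0,0.1,16,1,0,0,0,0,0.1,14,7,0,0,0,0,0.1,11,11,0,0,0,0,0.1,7,14,0,0,0,0,0.1,1,16,0,0,0,0,0.1,-4,16,0,0,0,0,0.1]'; python3 cr.py .5228 .214 12 .35
python3 -c "
import numpy as np
from scipy.optimize import least_squares
P=np.loadtxt('pts');print(least_squares(lambda c:np.hypot(*(P-c).T)-.04,[.52,.214]).x)"
```

```text
t: 15.55
ee_pos: [0.4904, 0.2377, 0.0968]
tcp_rot: [3.123, 0.03, 3.069]
force: [17.8, -24.8, -21.0]
finger_gap: 0.175
t 15.55 ang 2.51 turned 13.97 r 40.1 z 0.0968 F [ 17.8 -24.8 -21. ] gap 0.175 tilt [3.123 0.03  3.069]
[-9, 10, 2] [-15, 8, 1] [-16, 2, 1] [-16, -3, 0] [-14, -9, 0] [-10, -13, 0] [-5, -16, 0] [1, -16, 0] [6, -15, 0] [11, -12, -1] [15, -8, -1] [16, -2, -1] 
[0.52329536 0.21445636]
```

```bash
python3 -m creep '[-9,12,1,0.02,0.03,0,0.1,-15,8,0,0,0,0,0.1,-16,2,0,0,0,0,0.1,-16,-3,0,0,0,0,0.1,-14,-9,0,0,0,0,0.1,-10,-13,0,0,0,0,0.1,-5,-16,0,0,0,0,0.1,1,-16,0,0,0,0,0.1,6,-15,0,0,0,0,0.1,11,-12,0,0,0,0,0.1]'; python3 cr.py .5233 .2144 10 .35
python3 - <<'E'
from h import *
s=imaging.read_camera('side')[:,:,::-1]
cv2.imwrite('pics/k2.png',ortho(s,'side',.54,.65,.22,.36,.06,3000))
E
```

```text
t: 16.55
ee_pos: [0.5424, 0.1773, 0.0968]
tcp_rot: [3.139, -0.029, 3.078]
force: [1.8, 15.4, -14.7]
finger_gap: 0.172
t 16.55 ang -1.1 turned 17.57 r 41.8 z 0.0968 F [  1.8  15.4 -14.7] gap 0.172 tilt [ 3.139 -0.029  3.078]
[14, -3, 2] [16, 0, 0] [16, 5, 0] [13, 10, 0] [8, 14, 0] [3, 16, 0] [-3, 16, 0] [-8, 14, 0] [-13, 11, 0] [-15, 6, 0]
```

View pics/k2.png

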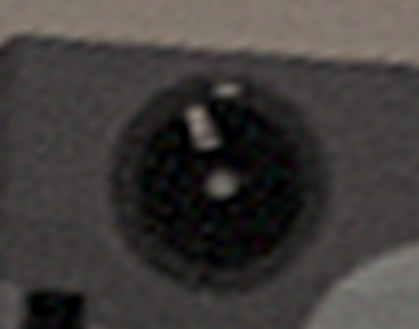

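The white line (tip ≈ 197,112) is about 0.4 rad short of the pin (228,90), so roughly 3.3 rad of crank remain. I'll advance in small steps.

```bash
python3 -m creep '[14,-3,1,0,-0.03,0,0.1,16,1,0,0,0,0,0.1,16,6,0,0,0,0,0.1,12,11,0,0,0,0,0.1,8,14,0,0,0,0,0.1,3,16,0,0,0,0,0.1]'; python3 cr.py .5233 .2144 8 .35
```

```text
t: 17.2
ee_pos: [0.4826, 0.2203, 0.0974]
tcp_rot: [-3.134, 0.022, 3.069]
force: [21.4, -12.2, -18.9]
finger_gap: 0.176
t 17.2 ang 3.0 turned 19.77 r 41.1 z 0.0974 F [ 21.4 -12.2 -18.9] gap 0.176 tilt [-3.134  0.022  3.069]
[-4, 13, 2] [-9, 14, 0] [-13, 10, 0] [-16, 4, 0] [-16, -1, 0] [-15, -7, 0] [-12, -12, 0] [-7, -15, 0]
```

```bash
cat > dial.py <<'E'
from h import *
s=imaging.read_camera('side')
o=cv2.cvtColor(ortho(s,'side',.54,.65,.22,.36,.06,3000),cv2.COLOR_RGB2GRAY)
m=(cv2.GaussianBlur(o,(5,5),0)>95).astype(np.uint8)
yy,xx=np.mgrid[0:o.shape[0],0:o.shape[1]]; m[np.hypot(xx-221,yy-184)>112]=0
n,l,st,c=cv2.connectedComponentsWithStats(m)
for i in range(1,n):
    if st[i,4]>60: print('blob',np.round(c[i]),st[i,:5],'ang',round(np.arctan2(c[i][0]-221,184-c[i][1]),2))
E
python3 dial.py
python3 -m creep '[-5,15,1,0,0,0,0.1,-9,14,0,0,0,0,0.1,-13,10,0,0,0,0,0.1]'; python3 cr.py .5233 .2144 8 .35;python3 dial.py
```

```text
blob [226.  89.] [220  87  14   6  65] ang 0.06
blob [219. 125.] [212 107  15  37 417] ang -0.04
blob [221. 186.] [216 180  12  12 111] ang 2.92
t: 17.55
ee_pos: [0.5121, 0.2535, 0.0967]
tcp_rot: [-3.117, 0.023, 3.066]
force: [-0.9, -28.2, -7.7]
finger_gap: 0.172
t 17.55 ang 1.85 turned 20.91 r 40.7 z 0.0967 F [ -0.9 -28.2  -7.7] gap 0.172 tilt [-3.117  0.023  3.066]
[-14, 2, 1] [-16, -3, 0] [-14, -8, 1] [-11, -13, 1] [-6, -15, 1] [0, -16, 0] [6, -15, 0] [11, -13, 0] 
blob [226.  89.] [220  86  14   7  78] ang 0.06
blob [230. 123.] [222 105  18  38 440] ang 0.15
blob [221. 185.] [214 179  15  13 157] ang 3.08
```

```bash
python3 -m creep '[-14,4,1,0,0.02,0,0.1,-16,-3,0,0,0,0,0.1]'; python3 cr.py .5233 .2144 8 .35;python3 dial.py
```

```text
t: 17.8
ee_pos: [0.5432, 0.2492, 0.0965]
tcp_rot: [-3.108, 0.002, 3.064]
force: [-7.4, -12.0, -4.6]
finger_gap: 0.175
t 17.8 ang 1.05 turned 21.71 r 40.1 z 0.0965 F [ -7.4 -12.   -4.6] gap 0.175 tilt [-3.108e+00  2.000e-03  3.064e+00]
[-11, -8, 1] [-9, -14, 0] [-4, -16, 1] [2, -16, 1] [7, -15, 0] [12, -11, 0] [15, -7, 0] [16, -1, 0] 
blob [238. 124.] [227 108  23  34 429] ang 0.28
blob [221. 185.] [214 178  15  14 164] ang 2.88
```

```bash
python3 - <<'E'
from h import *
s=imaging.read_camera('side')[:,:,::-1]
cv2.imwrite('pics/k3.png',ortho(s,'side',.54,.65,.22,.36,.06,3000))
E
```

```text
(no output)
```

View pics/k3.png

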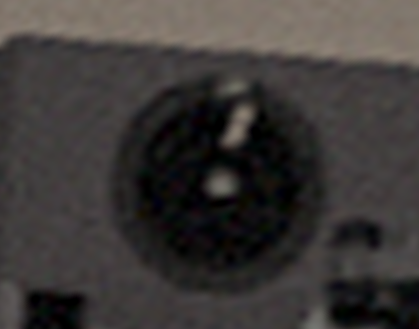

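```bash
python3 - <<'E'
from h import *
for n in('k2','k3'):
    o=cv2.cvtColor(cv2.imread(f'pics/{n}.png'),6)
    print(n,[ [int(o[r-2:r+3,c-2:c+3].mean()) for c in range(205,265,5)] for r in(80,85,90,95)])
E
python3 -m creep '[-12,-8,1,0,0,0,0.1,-4,-6,0,0,0,0,0.1]'; python3 cr.py .5233 .2144 8 .35;python3 dial.py
```

```text
k2 [[35, 39, 47, 54, 53, 50, 45, 41, 39, 43, 52, 56], [23, 31, 53, 75, 86, 86, 72, 52, 35, 32, 42, 46], [21, 35, 64, 95, 113, 109, 85, 54, 31, 24, 32, 37], [22, 30, 47, 64, 74, 70, 57, 41, 27, 24, 30, 35]]
k3 [[34, 33, 40, 52, 63, 74, 82, 80, 70, 58, 50, 51], [24, 27, 41, 60, 75, 92, 102, 96, 78, 52, 34, 36], [26, 30, 47, 68, 81, 91, 93, 82, 63, 41, 26, 27], [27, 29, 42, 55, 58, 56, 52, 45, 41, 33, 25, 25]]
t: 18.1
ee_pos: [0.5579, 0.2335, 0.0971]
tcp_rot: [-3.108, -0.0, 3.063]
force: [-0.8, -0.3, -5.9]
finger_gap: 0.171
t 18.1 ang 0.5 turned 22.26 r 39.5 z 0.0971 F [-0.8 -0.3 -5.9] gap 0.171 tilt [-3.108 -0.     3.063]
[-6, -12, 2] [-1, -16, 1] [5, -16, 1] [10, -13, 0] [14, -9, 0] [16, -4, 0] [16, 2, 0] [15, 7, 0] 
blob [242. 128.] [232 111  20  35 380] ang 0.35
blob [221. 185.] [213 179  16  13 168] ang -2.88
```

The pin has sprung up: its top shifted about 10 px in the side view. The drag has also dropped to below 1 N. I'll release the knob and go to the front side of the lock.

```bash
python3 -m creep '[0,0,0,0,0,0,0.4,0,0,0,0,0,0,0.4,0,0,-35,0,0,0,0.4,0,0,-35,0,0,0,0.5,0,0,0,0,0,0,0.6,0,0,0,0,0,0,0.6]' 20
python3 -c "
from h import *
go(rw(-57,117.7,120),np.pi+RY)"
```

```text
t: 18.75
ee_pos: [0.5583, 0.2383, 0.1723]
tcp_rot: [-3.111, 0.005, 3.064]
force: [0.6, -0.2, -0.0]
finger_gap: 0.598
t 18.75 tcp [0.5583 0.2383 0.1723] rpy [-3.111  0.005  3.064] F [ 0.6 -0.2 -0. ] gap 0.598
shift mm [ 76.1 136.4  47.8]
turn [-0.03   0.005 -0.001]  if turned first: [ 75.7 135.   52.3]
```

```bash
python3 -m creep '[19,34,0,-0.03,0,0,0.6,19,34,0,0,0,0,0.6,19,34,0,0,0,0,0.6,17,30,0,0,0,0,0.6,0,0,0,0,0,0,0.6,0,0,50,0,0,0,0.6,0,0,0,0,0,0,0.6,0,0,0,0,0,0,0.6]'
python3 -c "
from h import *
go(rw(-57,117.7,85),np.pi+RY)"
```

```text
t: 19.55
ee_pos: [0.4912, 0.3815, 0.1182]
tcp_rot: [3.14, 0.005, 3.065]
force: [0.7, -0.1, 1.0]
finger_gap: 0.597
t 19.55 tcp [0.4912 0.3815 0.1182] rpy [3.14  0.005 3.065] F [ 0.7 -0.1  1. ] gap 0.597
shift mm [-1.9 -2.7 33.2]
turn [ 0.001  0.005 -0.   ]  if turned first: [-2.1 -2.6 33.2]
```

```bash
python3 -m creep '[-2,-3,33,0,0,0,0.6,0,0,0,0,0,0,0.6,0,0,0,0,0,0,0.6]'
python3 -c "
from h import *
go(rw(-57,117.7,69),np.pi+RY)"
```

```text
t: 19.85
ee_pos: [0.4961, 0.3782, 0.0906]
tcp_rot: [3.138, 0.01, 3.064]
force: [0.3, -0.1, 1.0]
finger_gap: 0.6
t 19.85 tcp [0.4961 0.3782 0.0906] rpy [3.138 0.01  3.064] F [ 0.3 -0.1  1. ] gap 0.6
shift mm [ 3.2  0.2 21.5]
turn [ 0.004  0.01  -0.002]  if turned first: [ 3.   0.3 21.6]
```

```bash
python3 -m creep '[4,0,14,0,0.01,0,0.6,0,0,0,0,0,0,0.6,0,0,0,0,0,0,0.6]'
python3 -c "
from h import *
go(rw(-57,117.7,69),np.pi+RY)"
```

```text
t: 20.15
ee_pos: [0.4943, 0.3793, 0.0805]
tcp_rot: [3.135, 0.004, 3.063]
force: [-0.0, -0.3, -0.0]
finger_gap: 0.597
t 20.15 tcp [0.4943 0.3793 0.0805] rpy [3.135 0.004 3.063] F [-0.  -0.3 -0. ] gap 0.597
shift mm [ 1.2 -0.8 11.5]
turn [ 0.007  0.004 -0.003]  if turned first: [ 1.1 -0.7 11.5]
```

```bash
python3 -m creep '[2,-1,15,0,0,0,0.6,0,0,0,0,0,0,0.6,0,0,0,0,0,0,0.6]'
python3 -c "
from h import *
go(rw(-57,117.7,69),np.pi+RY)"
```

```text
t: 20.45
ee_pos: [0.4952, 0.3798, 0.0688]
tcp_rot: [3.131, 0.011, 3.063]
force: [-0.5, 1.0, -0.7]
finger_gap: 0.598
t 20.45 tcp [0.4952 0.3798 0.0688] rpy [3.131 0.011 3.063] F [-0.5  1.  -0.7] gap 0.598
shift mm [ 2.  -1.3 -0.3]
turn [ 0.01   0.011 -0.003]  if turned first: [ 2.  -1.3 -0.2]
```

```bash
python3 -m creep '[-8,0,0,0,0,0,0.6,0,0,0,0,0,0,0.6]';python3 -m creep '[-7,0,0,0,0,0,0.6,-4,0,0,0,0,0,0.6]'
python3 -c "
from h import *
go(rw(-43,117.7,69),np.pi+RY)"
```

```text
t: 20.65
ee_pos: [0.5032, 0.3792, 0.0683]
tcp_rot: [3.132, 0.011, 3.063]
force: [3.5, -0.5, 4.6]
finger_gap: 0.603
t: 20.85
ee_pos: [0.5088, 0.3788, 0.0681]
tcp_rot: [3.132, -0.001, 3.065]
force: [-30.5, 0.8, 26.3]
finger_gap: 0.601
t 20.85 tcp [0.5088 0.3788 0.0681] rpy [ 3.132e+00 -1.000e-03  3.065e+00] F [-30.5   0.8  26.3] gap 0.601
shift mm [ 1.7 -1.3 -0.9]
turn [ 0.01  -0.001 -0.001]  if turned first: [ 1.7 -1.3 -0.9]
```

Force hit 30 N at the locked end. I'll lift away and re-measure the clips.

```bash
python3 -m creep '[4,0,0,0,0,0,0.6,0,0,-40,0,0,0,0.5,0,0,-45,0,0,0,0.35,0,0,-45,0,0,0,0.35,0,0,0,0,0,0,0.35]'
cat > clips.py <<'E'
from h import *
from scipy.optimize import minimize
E0=dict(c1=(.641,-.059,1.55),c2=(.565,.063,-1.503),c3=(.4895,-.036,1.56),c4=(.4205,.060,-1.343))
def tmpl(p,n=1):
    d=np.array([np.cos(p[2]),np.sin(p[2])]);e=np.array([-d[1],d[0]])
    A=np.linspace(0,2*np.pi,24,endpoint=False); C=lambda r:np.stack([p[0]+r*np.cos(A),p[1]+r*np.sin(A)],1)
    L=np.linspace(.015,.083,18); B=lambda w,L=L:np.array(p[:2])+L[:,None]*d+w*e
    end=B(0,np.array([.093,.096])); 
    I=np.vstack([C(.0125),B(-.003),B(0),B(.003)]);O=np.vstack([C(.023)[np.cos(A-p[2])<.7],C(.0)[:6],C(.004)[::4],B(.014),B(-.014),end,end])
    return I,O
def fit(img,cam,p0):
    def f(p):
        I,O=tmpl(p); s=lambda P:cv2.remap(img,*[a.astype(np.float32).reshape(-1,1) for a in proj(cam,np.c_[P,np.full(len(P),.005)]).T],cv2.INTER_LINEAR).mean()
        return s(I)-s(O)
    best=None
    for k in(-.012,0,.012):
      for j in(-.012,0,.012):
        r=minimize(f,[p0[0]+k,p0[1]+j,p0[2]],method='Nelder-Mead',options=dict(initial_simplex=np.array(p0)+np.array([k,j,0])+np.array([[0,0,0],[.006,0,0],[0,.006,0],[0,0,.1]])))
        if best is None or r.fun<best.fun: best=r
    return best
def run(names):
    ims={c:cv2.GaussianBlur(cv2.cvtColor(imaging.read_camera(c),cv2.COLOR_RGB2GRAY),(0,0),.6).astype(np.float32) for c in('top','side')}
    for n in names:
        rs=[fit(ims[c],c,E0[n]) for c in ims]
        print(n,[(np.round(r.x,4).tolist(),round(r.fun,1)) for r in rs])
        m=np.mean([r.x for r in rs],0);print('  mean',np.round(m,4),'grasp',np.round(m[:2]+.05*np.array([np.cos(m[2]),np.sin(m[2])]),4))
if __name__=='__main__':
    import sys
    run(sys.argv[1:])
E
python3 clips.py c1 c2 c3 c4
python3 - <<'E'
from h import *
go([.490,.013,.12],1.56)
s=imaging.read_camera('side')[:,:,::-1];t=imaging.read_camera('top')[:,:,::-1]
a=ortho(s,'side',.33,.68,-.4,.38,.06,1000);b=ortho(t,'top',.33,.68,-.4,.38,.005,1000);cv2.imwrite('pics/m1.png',np.vstack([a,b])[:600+100])
E
```

```text
t: 21.35
ee_pos: [0.5036, 0.3768, 0.1979]
tcp_rot: [3.136, -0.009, 3.065]
force: [0.8, 0.8, 0.2]
finger_gap: 0.353
t 21.45 tcp [0.5017 0.3759 0.1919] rpy [ 3.14  -0.015  3.065] F [-0.1 -0.4 -0.9] gap 0.354
shift mm [ -17.4 -362.9   70.9]
turn [-0.01  -0.014  1.504]  if turned first: [-363.    -7.8   71.9]Traceback (most recent call last):
  File "clips.py", line 29, in <module>
    run(sys.argv[1:])
    ~~~^^^^^^^^^^^^^^
  File "clips.py", line 24, in run
    rs=[fit(ims[c],c,E0[n]) for c in ims]
        ~~~^^^^^^^^^^^^^^^^
  File "clips.py", line 18, in fit
    r=minimize(f,[p0[0]+k,p0[1]+j,p0[2]],method='Nelder-Mead',options=dict(initial_simplex=np.array(p0)+np.array([k,j,0])+np.array([[0,0,0],[.006,0,0],[0,.006,0],[0,0,.1]])))
    res = _minimize_neldermead(fun, x0, args, callback, bounds=bounds,
                               **options)
    fxe = func(xe)
    fx = function(np.copy(x), *(wrapper_args + args))
  File "clips.py", line 14, in f
    return s(I)-s(O)
                ~^^^
  File "clips.py", line 13, in <lambda>
    I,O=tmpl(p); s=lambda P:cv2.remap(img,*[a.astype(np.float32).reshape(-1,1) for a in proj(cam,np.c_[P,np.full(len(P),.005)]).T],cv2.INTER_LINEAR).mean()
                                                                                        ~~~~^^^^^^^^^^^^^^^^^^^^^^^^^^^^^^^^^^^
  File "h.py", line 15, in proj
    m=imaging.camera_model(cam); K=np.array([[m['fx'],0,m['cx']],[0,m['fy'],m['cy']],[0,0,1]])
ValueError: time passes only in moves, steps and waits
```

```bash
sed -i 's/^import numpy as np, cv2/import numpy as np, cv2, functools/; s/imaging.camera_model(cam)/CM(cam)/' h.py; sed -i '2a CM=functools.cache(lambda c: imaging.camera_model(c))' h.py
python3 clips.py c1 c2 c3 c4
python3 - <<'E'
import cv2; a=cv2.imread('pics/m1.png'); print(a.shape); cv2.imwrite('pics/m1.png',cv2.resize(a,None,fx=.85,fy=.85))
E
```

```text
c1 [([0.6405, -0.0555, 1.5717], np.float64(-31.1)), ([0.6479, -0.0343, 1.7376], np.float64(-43.2))]
  mean [ 0.6442 -0.0449  1.6547] grasp [0.64   0.0049]
c2 [([0.5644, 0.0653, -1.5073], np.float64(-29.7)), ([0.5613, 0.0229, -1.0538], np.float64(-4.6))]
  mean [ 0.5629  0.0441 -1.2805] grasp [ 0.5772 -0.0038]
c3 [([0.4898, -0.0337, 1.5863], np.float64(-25.7)), ([0.4669, -0.0245, 1.7224], np.float64(-35.1))]
  mean [ 0.4784 -0.0291  1.6544] grasp [0.4742 0.0207]
c4 [([0.4202, 0.0624, -1.3406], np.float64(-27.4)), ([0.458, 0.0715, -1.5382], np.float64(-39.1))]
  mean [ 0.4391  0.067  -1.4394] grasp [0.4457 0.0174]
(700, 780, 3)
```

View pics/m1.png

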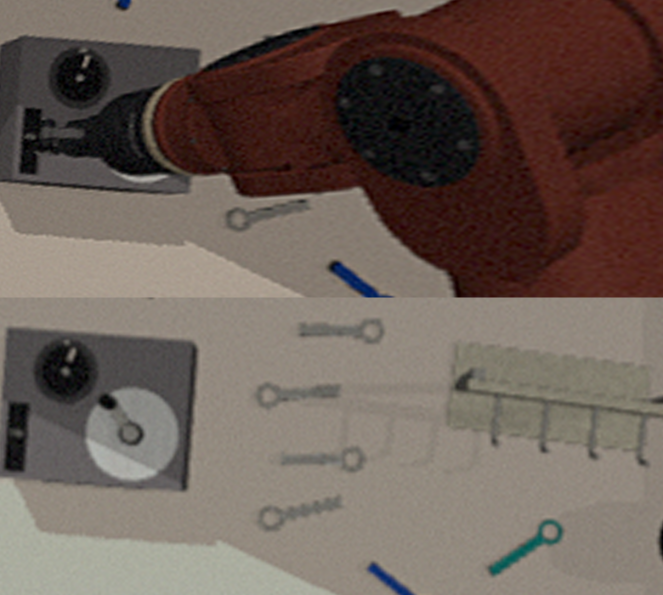

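Only the top view is clear here: the clips are unmoved and the nub is back. Next, turn and go to clip 1.

```bash
python3 -m creep '[0,0,0,0,0,0.15,0.35,0,0,0,0,0,0.15,0.35,0,0,0,0,0,0.15,0.35,0,0,0,0,0,0.15,0.35,0,0,0,0,0,0.15,0.35,0,0,0,0,0,0.15,0.35,0,0,0,0,0,0.15,0.35,0,0,0,0,0,0.15,0.35,0,0,0,0,0,0.15,0.35,0,0,0,0,0,0.15,0.35,0,0,0,0,0,0,0.35,0,0,0,0,0,0,0.35]'
python3 -c "
from h import *
go([.642,-.009,.12],1.55)"
```

```text
t: 22.85
ee_pos: [0.4935, 0.3721, 0.1717]
tcp_rot: [-3.101, 0.009, 1.561]
force: [0.2, -0.2, -0.6]
finger_gap: 0.347
t 22.85 tcp [0.4935 0.3721 0.1717] rpy [-3.101  0.009  1.561] F [ 0.2 -0.2 -0.6] gap 0.347
shift mm [-379.1  154.6   49. ]
turn [-0.041  0.01   0.01 ]  if turned first: [-378.   156.4   51.7]
```

```bash
python3 -m creep '[0,0,0,-0.04,0.01,0.01,0.35,-38,16,0,0,0,0,0.35,-38,16,0,0,0,0,0.35,-38,16,0,0,0,0,0.35,-38,16,0,0,0,0,0.35,-38,16,0,0,0,0,0.35,-38,16,0,0,0,0,0.35,-38,16,0,0,0,0,0.35,-38,16,0,0,0,0,0.35,-38,15,0,0,0,0,0.35,-30,14,0,0,0,0,0.35,0,0,0,0,0,0,0.35,0,0,0,0,0,0,0.35]'
python3 -c "
from h import *
go([.642,-.009,.06],1.55)"
```

```text
t: 24.15
ee_pos: [0.6544, -0.0136, 0.1646]
tcp_rot: [-3.136, -0.001, 1.607]
force: [0.5, 1.1, 0.3]
finger_gap: 0.353
t 24.15 tcp [ 0.6544 -0.0136  0.1646] rpy [-3.136e+00 -1.000e-03  1.607e+00] F [0.5 1.1 0.3] gap 0.353
shift mm [  4.9 -11.6 104.6]
turn [-0.006 -0.001  0.057]  if turned first: [  4.3 -12.5 104.6]
```

```bash
python3 -m creep '[4,-12,20,0,0,0.06,0.35,0,0,45,0,0,0,0.35,0,0,45,0,0,0,0.35,0,0,0,0,0,0,0.35,0,0,0,0,0,0,0.35]'
python3 -c "
from h import *
go([.642,-.009,.022],1.55)"
```

```text
t: 24.65
ee_pos: [0.6407, -0.0048, 0.0542]
tcp_rot: [-3.138, -0.001, 1.559]
force: [1.1, 0.1, 0.6]
finger_gap: 0.348
t 24.65 tcp [ 0.6407 -0.0048  0.0542] rpy [-3.138e+00 -1.000e-03  1.559e+00] F [1.1 0.1 0.6] gap 0.348
shift mm [-4.2  1.5 32.2]
turn [-0.003 -0.001  0.009]  if turned first: [-4.1  1.4 32.2]
```

```bash
python3 -m creep '[-4,1,30,0,0,0.01,0.35,0,0,0,0,0,0,0.35,0,0,0,0,0,0,0.35]'
python3 -c "
from h import *
go([.642,-.009,.022],1.55)"
```

```text
t: 24.95
ee_pos: [0.645, -0.0077, 0.0318]
tcp_rot: [3.137, 0.001, 1.553]
force: [0.6, -0.1, 1.2]
finger_gap: 0.348
t 24.95 tcp [ 0.645  -0.0077  0.0318] rpy [3.137e+00 1.000e-03 1.553e+00] F [ 0.6 -0.1  1.2] gap 0.348
shift mm [-1.3 -3.   9.8]
turn [0.004 0.001 0.003]  if turned first: [-1.3 -3.   9.8]
```

```bash
python3 -m creep '[-1,-3,11,0,0,0,0.35,0,0,0,0,0,0,0.35,0,0,0,0,0,0,0.35]'
python3 -m creep '[0,0,0,0,0,0,0.05,0,0,0,0,0,0,0.05,0,0,0,0,0,0,0.05,0,0,0,0,0,0,0.05]' 50
```

```text
t: 25.25
ee_pos: [0.6447, -0.0088, 0.0257]
tcp_rot: [3.131, 0.002, 1.554]
force: [-0.2, 0.2, 0.3]
finger_gap: 0.35
t: 25.65
ee_pos: [0.6452, -0.0089, 0.027]
tcp_rot: [3.13, 0.002, 1.554]
force: [0.0, 1.0, -0.8]
finger_gap: 0.107
```

The grip is shallow, so I'll re-grip deeper.

```bash
python3 -m creep '[0,0,0,0,0,0,0.3,0,0,0,0,0,0,0.3,0,0,10,0.01,0,0,0.3,0,0,0,0,0,0,0.3]'
python3 -m creep '[0,0,0,0,0,0,0.3,0,0,0,0,0,0,0.05,0,0,0,0,0,0,0.05,0,0,0,0,0,0,0.05,0,0,0,0,0,0,0.05]' 60
```

```text
t: 26.05
ee_pos: [0.6474, -0.0094, 0.019]
tcp_rot: [3.136, 0.003, 1.554]
force: [0.3, -0.6, -0.5]
finger_gap: 0.297
t: 26.55
ee_pos: [0.6474, -0.0095, 0.0193]
tcp_rot: [3.138, 0.003, 1.554]
force: [-1.8, 0.6, 5.2]
finger_gap: 0.118
```

```bash
python3 -m creep '[0,0,-45,0,0,0,0.05,0,0,-45,0,0,0,0.05,0,0,-45,0,0,0,0.05,0,0,-45,0,0,0,0.05,0,0,0,0,0,0,0.05,0,0,0,0,0,0,0.05]'
cat > rack.py <<'E'
from h import *
from scipy.optimize import minimize
ims={c:cv2.GaussianBlur(cv2.cvtColor(cv2.imread(f'pics/{n}.png'),6),(0,0),.5).astype(np.float32) for c,n in(('top','t0'),('side','s0'))}
def pts(p,off):
    P=[]
    for k in range(4):
        y=(k-1.5)*.052+off
        P+=[[x,y,.13] for x in np.linspace(-.008,-.045,14)]+[[-.045-.008*u,y,.13+.031*u] for u in np.linspace(0,1,10)]
    return Ro.from_euler('z',p[2]).apply(P)+[p[0],p[1],0]
def f(p,cs):
    s=lambda c,o:cv2.remap(ims[c],*[a.astype(np.float32).reshape(-1,1) for a in proj(c,pts(p,o)).T],cv2.INTER_LINEAR).mean()
    return sum(s(c,0)-.5*s(c,.011)-.5*s(c,-.011) for c in cs)
for cs in(('top',),('side',),('top','side')):
    r=min((minimize(f,[.543+a,-.253+b,-.135],args=(cs,),method='Nelder-Mead',options=dict(initial_simplex=np.array([.543+a,-.253+b,-.135])+np.array([[0,0,0],[.005,0,0],[0,.005,0],[0,0,.03]]))) for a in(-.006,0,.006) for b in(-.006,0,.006)),key=lambda r:r.fun)
    print(cs,np.round(r.x,4),round(r.fun,1))
for k in range(4):
    print('hook',k+1,'tip',np.round(Ro.from_euler('z',r.x[2]).apply([-.053,(k-1.5)*.052,.161])+[r.x[0],r.x[1],0],4),'bend',np.round(Ro.from_euler('z',r.x[2]).apply([-.045,(k-1.5)*.052,.13])+[r.x[0],r.x[1],0],4))
E
python3 rack.py
```

```text
t: 27.15
ee_pos: [0.6439, -0.0085, 0.1985]
tcp_rot: [-3.134, 0.001, 1.554]
force: [-0.7, -0.2, -0.4]
finger_gap: 0.117
('top',) [ 0.5424 -0.2614 -0.1347] -34.2
('side',) [ 0.5426 -0.2644 -0.1201] -10.2
('top', 'side') [ 0.5421 -0.262  -0.1376] -41.9
hook 1 tip [ 0.4789 -0.332   0.161 ] bend [ 0.4869 -0.3331  0.13  ]
hook 2 tip [ 0.4861 -0.2805  0.161 ] bend [ 0.494  -0.2815  0.13  ]
hook 3 tip [ 0.4932 -0.2289  0.161 ] bend [ 0.5011 -0.23    0.13  ]
hook 4 tip [ 0.5003 -0.1774  0.161 ] bend [ 0.5082 -0.1785  0.13  ]
```

```bash
python3 -m creep '[0,0,-20,0,0,-0.15,0.05,0,0,-10,0,0,-0.15,0.05,0,0,0,0,0,-0.15,0.05,0,0,0,0,0,-0.15,0.05,0,0,0,0,0,-0.15,0.05,0,0,0,0,0,-0.15,0.05,0,0,0,0,0,-0.15,0.05,0,0,0,0,0,-0.15,0.05,0,0,0,0,0,-0.15,0.05,0,0,0,0,0,-0.1,0.05,0,0,0,0,0,0,0.05,0,0,0,0,0,0,0.05]'
python3 -c "
from h import *
go([.4298,-.3265,.22],3.011)"
```

```text
t: 28.35
ee_pos: [0.6377, -0.0073, 0.2049]
tcp_rot: [3.141, -0.038, 3.015]
force: [1.1, -0.4, -0.7]
finger_gap: 0.119
t 28.35 tcp [ 0.6377 -0.0073  0.2049] rpy [ 3.141 -0.038  3.015] F [ 1.1 -0.4 -0.7] gap 0.119
shift mm [ 166.3 -343.    -8.9]
turn [ 0.    -0.038  0.004]  if turned first: [ 164.6 -343.6  -15.1]
```

```bash
python3 -m creep '[0,0,-25,0,-0.04,0,0.05,20,-42,0,0,0,0,0.05,20,-42,0,0,0,0,0.05,20,-42,0,0,0,0,0.05,20,-42,0,0,0,0,0.05,20,-42,0,0,0,0,0.05,20,-42,0,0,0,0,0.05,20,-42,0,0,0,0,0.05,20,-40,0,0,0,0,0.05,0,0,0,0,0,0,0.05,0,0,0,0,0,0,0.05]'
python3 -c "
from h import *
go([.4298,-.3265,.21],3.011)"
```

```text
t: 29.45
ee_pos: [0.4241, -0.3255, 0.2221]
tcp_rot: [3.14, -0.003, 2.984]
force: [1.1, -0.4, -1.3]
finger_gap: 0.118
t 29.45 tcp [ 0.4241 -0.3255  0.2221] rpy [ 3.140e+00 -3.000e-03  2.984e+00] F [ 1.1 -0.4 -1.3] gap 0.118
shift mm [-5.8 -0.2 12.1]
turn [ 0.002 -0.003 -0.027]  if turned first: [-5.7 -0.3 12.1]
```

```bash
python3 -m creep '[-6,0,20,0,0,-0.027,0.05,0,0,0,0,0,0,0.05,0,0,0,0,0,0,0.05]'
python3 - <<'E'
from h import *
go([.4298,-.3265,.19],3.011)
out=[]
for c,b in(('top',(395,190,455,250)),('side',(300,90,370,160))):
    im=imaging.read_camera(c)[:,:,::-1].copy()
    p=proj(c,[[.4789,-.333,.161]])[0]; print(c,p)
    u,v=np.round(p).astype(int); cr=im[v-30:v+30,u-30:u+30]; out.append(cv2.resize(cr,(400,400),interpolation=2))
cv2.imwrite('pics/h1.png',np.hstack(out))
E
```

```text
t: 29.75
ee_pos: [0.4312, -0.3246, 0.2018]
tcp_rot: [3.139, -0.003, 3.009]
force: [0.0, -0.7, 1.2]
finger_gap: 0.12
t 29.75 tcp [ 0.4312 -0.3246  0.2018] rpy [ 3.139e+00 -3.000e-03  3.009e+00] F [ 0.  -0.7  1.2] gap 0.12
shift mm [ 1.1 -2.1 11.8]
turn [ 0.002 -0.003 -0.002]  if turned first: [ 1.2 -2.1 11.8]
top [432.68927014 237.84104766]
side [346.24167354 112.8939579 ]
```

View pics/h1.png

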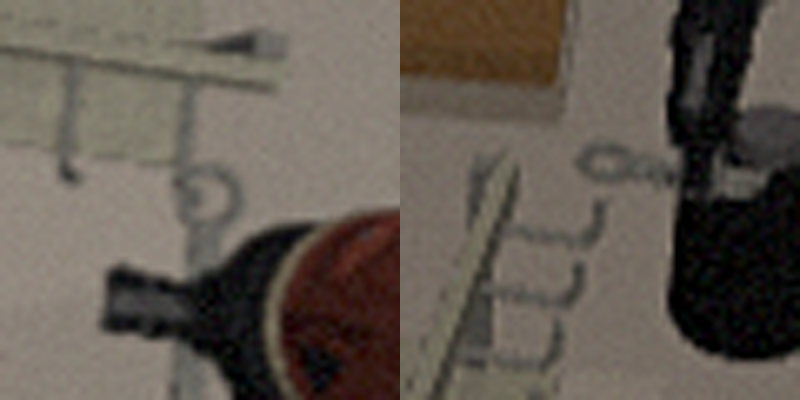

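```bash
python3 - <<'E'
from h import *
for n,obs,P in(('eye',((434.2,237.2),(347,107.5)),[.4803,-.331,.188]),('tip',((430.3,236.5),(346,113.5)),[.4789,-.333,.161])):
    for c,o in zip(('top','side'),obs): print(n,c,'pred',np.round(proj(c,[P])[0],1),'obs',o,'at z',np.round(atz(c,o,P[2]),4))
E
```

```text
eye top pred [435.  237.2] obs (434.2, 237.2) at z [ 0.4801 -0.3288  0.188 ]
eye side pred [346.2 107. ] obs (347, 107.5) at z [ 0.4774 -0.3283  0.188 ]
tip top pred [432.7 237.8] obs (430.3, 236.5) at z [ 0.4826 -0.3262  0.161 ]
tip side pred [346.2 112.9] obs (346, 113.5) at z [ 0.4795 -0.3295  0.161 ]
```

The views agree: the eye is within 3 mm of the hook tip. Lowering now.

```bash
python3 -m creep '[-3,0,20,0,0,0,0.05,0,0,0,0,0,0,0.05,0,0,0,0,0,0,0.05]'; python3 -m creep '[-3,0,12,0,0,0,0.05,0,0,0,0,0,0,0.05,-3,0,14,0,0,0,0.05,0,0,0,0,0,0,0.05,0,0,0,0,0,0,0.05]'
```

```text
t: 30.15
ee_pos: [0.4353, -0.3246, 0.1843]
tcp_rot: [3.141, -0.001, 3.01]
force: [0.0, -0.9, 0.1]
finger_gap: 0.112
t: 30.65
ee_pos: [0.4399, -0.3263, 0.1597]
tcp_rot: [-3.139, -0.004, 3.008]
force: [-0.4, -0.5, -0.2]
finger_gap: 0.115
```

```bash
python3 -m creep '[-3,-1,10,0,0,0,0.05,0,0,0,0,0,0,0.05,0,0,0,0,0,0,0.05]'
python3 - <<'E'
from h import *
out=[]
for c in('top','side'):
    im=imaging.read_camera(c)[:,:,::-1].copy()
    u,v=np.round(proj(c,[[.4789,-.333,.161]])[0]).astype(int); out.append(cv2.resize(im[v-30:v+30,u-30:u+30],(400,400),interpolation=2))
cv2.imwrite('pics/h2.png',np.hstack(out))
E
```

```text
t: 30.95
ee_pos: [0.441, -0.3277, 0.1508]
tcp_rot: [-3.138, -0.008, 3.007]
force: [-3.2, 0.5, 1.0]
finger_gap: 0.117
```

View pics/h2.png

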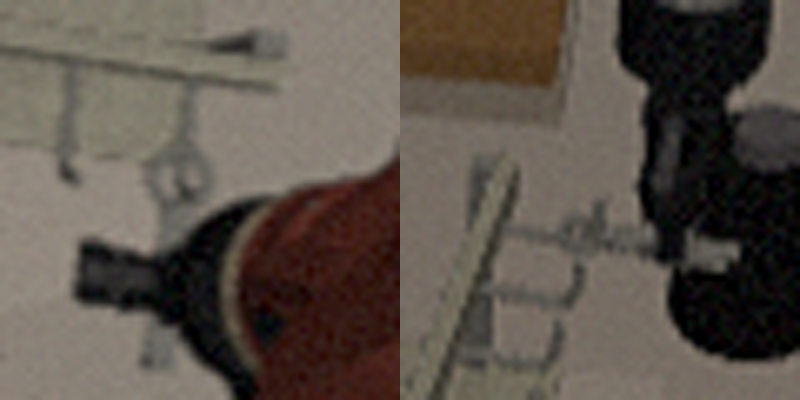

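The hook tip stands up through the ring in both views. Releasing.

```bash
python3 -m creep '[0,0,0,0,0,0,0.3,0,0,0,0,0,0,0.3,0,0,0,0,0,0,0.3,0,0,0,0,0,0,0.3,0,0,0,0,0,0,0.3]' 
python3 -m creep '[10,0,-25,0,0,0,0.3,0,0,-45,0,0,0,0.3,0,0,-10,0,0,0,0.35,0,0,0,0,0,0,0.35]'
python3 - <<'E'
from h import *
go([.490,.014,.15],1.56)
out=[]
for c in('top','side'):
    im=imaging.read_camera(c)[:,:,::-1].copy()
    u,v=np.round(proj(c,[[.4789,-.333,.141]])[0]).astype(int); out.append(cv2.resize(im[v-30:v+30,u-30:u+30],(400,400),interpolation=2))
cv2.imwrite('pics/h3.png',np.hstack(out))
E
```

```text
t: 31.55
ee_pos: [0.4429, -0.3285, 0.1522]
tcp_rot: [-3.136, -0.003, 3.008]
force: [0.5, -0.6, 0.4]
finger_gap: 0.305
t: 31.95
ee_pos: [0.4326, -0.3259, 0.2335]
tcp_rot: [-3.138, -0.004, 3.008]
force: [-0.4, -0.2, -0.4]
finger_gap: 0.351
t 31.95 tcp [ 0.4326 -0.3259  0.2335] rpy [-3.138 -0.004  3.008] F [-0.4 -0.2 -0.4] gap 0.351
shift mm [-12.  344.9  82.2]
turn [-6.000e-03 -1.000e-03  1.448e+00]  if turned first: [340.5  53.7  83.5]
```

View pics/h3.png

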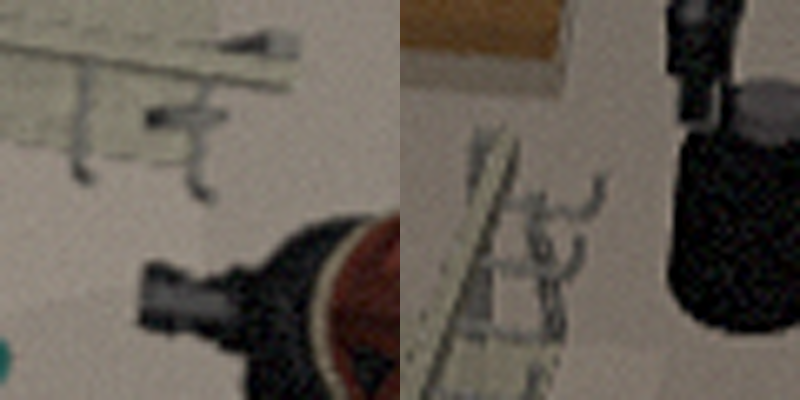

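The clip hangs freely on hook 1's level part. Re-measuring the remaining clips now that the arm is clear.

```bash
python3 clips.py c2 c3 c4
python3 -m creep '[0,0,0,0,0,0.15,0.35,0,0,0,0,0,0.15,0.35,0,0,0,0,0,0.15,0.35,0,0,0,0,0,0.15,0.35,0,0,0,0,0,0.15,0.35,0,0,0,0,0,0.15,0.35,0,0,0,0,0,0.15,0.35,0,0,0,0,0,0.15,0.35,0,0,0,0,0,0.15,0.35,0,0,0,0,0,0.1,0.35,0,0,0,0,0,0,0.35]'
python3 -c "
from h import *
go([.490,.014,.15],1.56)"
```

```text
c2 [([0.5643, 0.0652, -1.5039], np.float64(-29.1)), ([0.5654, 0.0612, -1.5032], np.float64(-29.9))]
  mean [ 0.5649  0.0632 -1.5035] grasp [0.5682 0.0133]
c3 [([0.49, -0.0337, 1.5899], np.float64(-25.6)), ([0.49, -0.0365, 1.5591], np.float64(-30.7))]
  mean [ 0.49   -0.0351  1.5745] grasp [0.4898 0.0149]
c4 [([0.4202, 0.0616, -1.3369], np.float64(-27.5)), ([0.4214, 0.0585, -1.3295], np.float64(-31.4))]
  mean [ 0.4208  0.0601 -1.3332] grasp [0.4326 0.0115]
t: 33.25
ee_pos: [0.4281, -0.3198, 0.2139]
tcp_rot: [-3.12, -0.017, 1.545]
force: [-0.3, 0.4, 0.4]
finger_gap: 0.348
t 33.25 tcp [ 0.4281 -0.3198  0.2139] rpy [-3.12  -0.017  1.545] F [-0.3  0.4  0.4] gap 0.348
shift mm [334.2  54.6  68.5]
turn [-0.022 -0.017 -0.015]  if turned first: [334.4  58.3  63.9]
```

```bash
python3 -m creep '[0,0,-5,-0.02,-0.02,-0.02,0.35,42,7,0,0,0,0,0.35,42,7,0,0,0,0,0.35,42,7,0,0,0,0,0.35,42,7,0,0,0,0,0.35,42,7,0,0,0,0,0.35,42,7,0,0,0,0,0.35,42,7,0,0,0,0,0.35,40,7,0,0,0,0,0.35,0,0,45,0,0,0,0.35,0,0,45,0,0,0,0.35,0,0,0,0,0,0,0.35,0,0,0,0,0,0,0.35]'
python3 -c "
from h import *
go([.490,.0147,.05],1.57)"
```

```text
t: 34.55
ee_pos: [0.4782, 0.0302, 0.1173]
tcp_rot: [-3.133, -0.003, 1.61]
force: [-0.3, -0.3, 0.8]
finger_gap: 0.353
t 34.55 tcp [0.4782 0.0302 0.1173] rpy [-3.133e+00 -3.000e-03  1.610e+00] F [-0.3 -0.3  0.8] gap 0.353
shift mm [-16.2  11.7  67.2]
turn [-0.009 -0.003  0.04 ]  if turned first: [-15.5  11.8  67.3]
```

```bash
python3 -m creep '[-15,11,0,0,0,0.04,0.3,0,0,0,0,0,0,0.3,0,0,35,0,0,0,0.3,0,0,33,0,0,0,0.3,0,0,0,0,0,0,0.3,0,0,0,0,0,0,0.3]'
python3 -c "
from h import *
go([.490,.0147,.0195],1.57)"
```

```text
t: 35.15
ee_pos: [0.495, 0.0129, 0.06]
tcp_rot: [3.139, -0.001, 1.573]
force: [-0.2, -0.2, 1.1]
finger_gap: 0.301
t 35.15 tcp [0.495  0.0129 0.06  ] rpy [ 3.139e+00 -1.000e-03  1.573e+00] F [-0.2 -0.2  1.1] gap 0.301
shift mm [ 1.8 -5.1 40.5]
turn [ 0.003 -0.001  0.003]  if turned first: [ 1.8 -5.  40.5]
```

```bash
python3 -m creep '[2,-5,27,0,0,0,0.3,0,0,0,0,0,0,0.3,0,0,0,0,0,0,0.3]'
python3 -c "
from h import *
go([.490,.0147,.0195],1.57)"
```

```text
t: 35.45
ee_pos: [0.4938, 0.014, 0.0401]
tcp_rot: [3.131, 0.001, 1.574]
force: [0.8, 0.5, 1.2]
finger_gap: 0.296
t 35.45 tcp [0.4938 0.014  0.0401] rpy [3.131e+00 1.000e-03 1.574e+00] F [0.8 0.5 1.2] gap 0.296
shift mm [ 0.7 -4.  20.6]
turn [0.011 0.001 0.004]  if turned first: [ 0.7 -3.8 20.6]
```

```bash
python3 -m creep '[1,-5,21,0.01,0,0,0.3,0,0,0,0,0,0,0.3,0,0,0,0,0,0,0.3]'
python3 -c "
from h import *
go([.490,.0147,.0195],1.57)"
```

```text
t: 35.75
ee_pos: [0.4931, 0.014, 0.0256]
tcp_rot: [3.134, 0.003, 1.575]
force: [0.6, -0.3, -0.4]
finger_gap: 0.298
t 35.75 tcp [0.4931 0.014  0.0256] rpy [3.134e+00 3.000e-03 1.575e+00] F [ 0.6 -0.3 -0.4] gap 0.298
shift mm [ 0.7 -3.1  6.1]
turn [0.008 0.003 0.005]  if turned first: [ 0.7 -3.1  6.1]
```

```bash
python3 -m creep '[1,-4,8,0.01,0,0,0.3,0,0,0,0,0,0,0.3,0,0,0,0,0,0,0.3]'
python3 -m creep '[0,0,0,0,0,0,0.05,0,0,0,0,0,0,0.05,0,0,0,0,0,0,0.05,0,0,0,0,0,0,0.05]' 60
```

```text
t: 36.05
ee_pos: [0.491, 0.0145, 0.0204]
tcp_rot: [3.14, 0.004, 1.575]
force: [-0.0, -0.2, 1.4]
finger_gap: 0.301
t: 36.45
ee_pos: [0.4912, 0.0145, 0.0208]
tcp_rot: [3.14, 0.004, 1.575]
force: [0.4, -0.7, 0.3]
finger_gap: 0.117
```

```bash
python3 -m creep '[0,0,-45,0,0,0,0.05,0,0,-45,0,0,0,0.05,0,0,-45,0,0,0,0.05,0,0,-45,0,0,0,0.05,0,0,-25,0,0,-0.15,0.05,0,0,-10,0,0,-0.15,0.05,0,0,0,0,0,-0.15,0.05,0,0,0,0,0,-0.15,0.05,0,0,0,0,0,-0.15,0.05,0,0,0,0,0,-0.15,0.05,0,0,0,0,0,-0.15,0.05,0,0,0,0,0,-0.15,0.05,0,0,0,0,0,-0.15,0.05,0,0,0,0,0,-0.1,0.05,0,0,0,0,0,0,0.05,0,0,0,0,0,0,0.05]'
python3 -c "
from h import *
go([.4403,-.2724,.215],3.011)"
```

```text
t: 38.05
ee_pos: [0.489, 0.0157, 0.2432]
tcp_rot: [-3.138, -0.001, 3.036]
force: [-0.7, 0.9, -0.9]
finger_gap: 0.111
t 38.05 tcp [0.489  0.0157 0.2432] rpy [-3.138e+00 -1.000e-03  3.036e+00] F [-0.7  0.9 -0.9] gap 0.111
shift mm [  17.9 -291.5   29.1]
turn [-0.003 -0.001  0.025]  if turned first: [  10.7 -292.    28.2]
```

```bash
python3 -m creep '[2,-40,0,0,0,0.025,0.05,2,-42,0,0,0,0,0.05,2,-42,0,0,0,0,0.05,2,-42,0,0,0,0,0.05,2,-42,0,0,0,0,0.05,2,-42,0,0,0,0,0.05,0,-40,0,0,0,0,0.05,0,0,15,0,0,0,0.05,0,0,0,0,0,0,0.05,0,0,0,0,0,0,0.05]'
python3 -c "
from h import *
go([.4403,-.2724,.204],3.011)"
```

```text
t: 39.05
ee_pos: [0.4354, -0.2799, 0.2282]
tcp_rot: [-3.139, -0.0, 2.985]
force: [-0.4, 0.4, -0.3]
finger_gap: 0.113
t 39.05 tcp [ 0.4354 -0.2799  0.2282] rpy [-3.139 -0.     2.985] F [-0.4  0.4 -0.3] gap 0.113
shift mm [-3.7  8.3 24.2]
turn [-0.003 -0.    -0.026]  if turned first: [-3.9  8.1 24.2]
```

```bash
python3 -m creep '[-4,8,24,0,0,-0.026,0.05,0,0,0,0,0,0,0.05,0,0,0,0,0,0,0.05]'
cat > eye.py <<'E'
# ring search: eye offset of held clip relative to the expected place, both cameras
from h import *
import sys
s=env.observe();R=Ro.from_euler('xyz',s['tcp_rot']);L=float(sys.argv[1]) if len(sys.argv)>1 else .0496
e=s['ee_pos']+R.apply([-L,0,.0155]);A=np.linspace(0,2*np.pi,32,endpoint=False)
for c in('top','side'):
    g=cv2.cvtColor(imaging.read_camera(c),cv2.COLOR_RGB2GRAY).astype(np.float32);best=[]
    def m(P): return cv2.remap(g,*[a.astype(np.float32).reshape(-1,1) for a in proj(c,P).T],cv2.INTER_LINEAR).mean()
    def ring(o,r): return e+R.apply(np.c_[o[0]+r*np.cos(A),o[1]+r*np.sin(A),0*A])
    for dx in np.arange(-.02,.0201,.001):
        for dy in np.arange(-.014,.0141,.001): best.append((m(ring((dx,dy),.0125))-.7*m(ring((dx,dy),.003))-.3*m(ring((dx,dy),.02)[5:-4 or None]),round(dx*1e3),round(dy*1e3)))
    best.sort();print(c,[(round(float(b[0]),1),b[1],b[2]) for b in best[:3]])
E
python3 eye.py
python3 -c "
from h import *
go([.4403,-.2724,.204],3.011)"
```

```text
t: 39.35
ee_pos: [0.4417, -0.2703, 0.2058]
tcp_rot: [-3.138, 0.001, 3.012]
force: [0.2, -0.0, -0.8]
finger_gap: 0.115
top [(-30.9, 13, -4), (-30.7, 13, -5), (-30.5, 12, -5)]
side [(-27.1, -1, 1), (-27.0, -1, 2), (-26.8, -2, 1)]
t 39.45 tcp [ 0.4416 -0.2705  0.2057] rpy [-3.138e+00  1.000e-03  3.012e+00] F [ 1.  -0.7  0.5] gap 0.119
shift mm [ 1.1 -2.   1.7]
turn [-0.004  0.001  0.001]  if turned first: [ 1.1 -2.   1.7]
```

```bash
python3 -m creep '[-1,-3,22,0,0,0,0.05,0,0,0,0,0,0,0.05,0,0,0,0,0,0,0.05]'; python3 -m creep '[-3,0,13,0,0,0,0.05,0,0,0,0,0,0,0.05,-3,-1,14,0,0,0,0.05,0,0,0,0,0,0,0.05,0,0,0,0,0,0,0.05]'
python3 -c "
from h import *
go([.4475,-.276,.151],3.011)"
```

```text
t: 39.75
ee_pos: [0.4432, -0.2745, 0.1872]
tcp_rot: [-3.135, 0.005, 3.012]
force: [1.0, -0.9, 0.5]
finger_gap: 0.115
t: 40.25
ee_pos: [0.4492, -0.2772, 0.1638]
tcp_rot: [-3.132, 0.005, 3.011]
force: [-2.9, 0.4, 6.0]
finger_gap: 0.115
t 40.25 tcp [ 0.4492 -0.2772  0.1638] rpy [-3.132  0.005  3.011] F [-2.9  0.4  6. ] gap 0.115
shift mm [ 1.9  1.1 12.7]
turn [-0.01   0.005 -0.   ]  if turned first: [ 1.8  1.  12.8]
```

```bash
python3 eye.py; python3 -m creep '[3,1,12,0,0,0,0.05,0,0,0,0,0,0,0.05,0,0,0,0,0,0,0.05]'; python3 eye.py
python3 -c "
from h import *
go([.4475,-.276,.151],3.011)"
```

```text
top [(-37.3, 3, -4), (-37.2, 3, -5), (-36.2, 4, -5)]
side [(-27.2, -2, 2), (-27.0, -2, 3), (-26.5, -3, 2)]
t: 40.65
ee_pos: [0.4465, -0.2764, 0.1533]
tcp_rot: [-3.13, 0.006, 3.011]
force: [-2.5, -0.3, 0.4]
finger_gap: 0.109
top [(-36.0, 2, -7), (-35.8, 2, -8), (-35.1, 3, -8)]
side [(-22.8, -6, -4), (-22.7, -7, -4), (-22.7, -6, -5)]
t 40.75 tcp [ 0.4466 -0.2763  0.1532] rpy [-3.131  0.006  3.011] F [-3.   1.2 -1.4] gap 0.12
shift mm [-0.9  0.5  2.2]
turn [-0.011  0.006 -0.   ]  if turned first: [-0.9  0.5  2.2]
```

```bash
python3 -m creep '[0,0,0,0,0,0,0.3,0,0,0,0,0,0,0.3,0,0,0,0,0,0,0.3,0,0,0,0,0,0,0.3,0,0,0,0,0,0,0.3,10,0,-25,0,0,0,0.3,0,0,-45,0,0,0,0.3,0,0,-15,0,0,0,0.35,0,0,0,0,0,0,0.35]'
cat > hung.py <<'E'
# search for hanging clip along each hook: mean darkening vs start picture along the bar, side & top
from h import *
for c,n in(('side','s0'),('top','t0')):
    d=cv2.imread(f'pics/{n}.png').astype(np.float32).mean(2)-imaging.read_camera(c).astype(np.float32).mean(2)
    for k in range(4):
        b=[]
        for x in np.arange(-.046,-.004,.002):
            P=Ro.from_euler('z',-.132).apply([[x,(k-1.5)*.052,z] for z in np.linspace(.115,.045,25)])+[.5435,-.260,0]
            v=cv2.remap(d,*[a.astype(np.float32).reshape(-1,1) for a in proj(c,P).T],cv2.INTER_LINEAR)
            b.append((round(float(v.mean()),1),round(float((v>12).mean()),2),round(x,3)))
        print(c,'hook',k+1,max(b))
E
python3 hung.py; python3 clips.py c2 c4
python3 -c "
from h import *
go([.5682,.0133,.15],-1.503+2*np.pi)"
```

```text
t: 41.65
ee_pos: [0.437, -0.274, 0.2412]
tcp_rot: [-3.131, 0.009, 3.011]
force: [-0.6, 0.1, -0.8]
finger_gap: 0.35
side hook 1 (31.0, 0.92, np.float64(-0.016))
side hook 2 (42.1, 0.88, np.float64(-0.012))
side hook 3 (16.0, 0.36, np.float64(-0.022))
side hook 4 (2.5, 0.0, np.float64(-0.042))
top hook 1 (56.8, 1.0, np.float64(-0.018))
top hook 2 (53.3, 1.0, np.float64(-0.024))
top hook 3 (-2.2, 0.0, np.float64(-0.036))
top hook 4 (-2.9, 0.0, np.float64(-0.046))
c2 [([0.5644, 0.0653, -1.5102], np.float64(-29.4)), ([0.5655, 0.0613, -1.504], np.float64(-29.3))]
  mean [ 0.565   0.0633 -1.5071] grasp [0.5681 0.0134]
c4 [([0.4206, 0.0616, -1.3517], np.float64(-27.5)), ([0.4216, 0.0585, -1.3314], np.float64(-31.4))]
  mean [ 0.4211  0.06   -1.3416] grasp [0.4325 0.0113]
t 41.85 tcp [ 0.436  -0.273   0.2377] rpy [-3.134  0.005  3.011] F [ 0.2 -0.5 -0.9] gap 0.352
shift mm [-93.4 301.7  85.9]
turn [-0.01  -0.003 -1.769]  if turned first: [-276.7 -151.2   87.7]
```

Clips hang on hooks 1 and 2. Next, clip 2.

```bash
python3 -m creep '[0,0,0,0,0,-0.15,0.35,0,0,0,0,0,-0.15,0.35,0,0,0,0,0,-0.15,0.35,0,0,0,0,0,-0.15,0.35,0,0,0,0,0,-0.15,0.35,0,0,0,0,0,-0.15,0.35,0,0,0,0,0,-0.15,0.35,0,0,0,0,0,-0.15,0.35,0,0,0,0,0,-0.15,0.35,0,0,0,0,0,-0.15,0.35,0,0,0,0,0,-0.15,0.35,0,0,0,0,0,-0.12,0.35,0,0,0,0,0,0,0.35,0,0,0,0,0,0,0.35]'
python3 -c "
from h import *
go([.5681,.0134,.13],-1.505)"
```

```text
t: 43.25
ee_pos: [0.4302, -0.2662, 0.214]
tcp_rot: [3.126, 0.016, -1.491]
force: [-1.0, -0.3, 0.2]
finger_gap: 0.349
t 43.25 tcp [ 0.4302 -0.2662  0.214 ] rpy [ 3.126  0.016 -1.491] F [-1.  -0.3  0.2] gap 0.349
shift mm [-266.3 -161.1   85.8]
turn [0.016 0.016 0.014]  if turned first: [-269.9 -155.9   84. ]
```

```bash
python3 -m creep '[0,0,-5,0.02,0.02,0.01,0.35,-38,-22,0,0,0,0,0.35,-38,-22,0,0,0,0,0.35,-38,-22,0,0,0,0,0.35,-38,-22,0,0,0,0,0.35,-38,-22,0,0,0,0,0.35,-38,-22,0,0,0,0,0.35,-38,-22,0,0,0,0,0.35,0,0,40,0,0,0,0.35,0,0,45,0,0,0,0.3,0,0,0,0,0,0,0.3,0,0,0,0,0,0,0.3]'
python3 -c "
from h import *
go([.5681,.0134,.05],-1.505)"
```

```text
t: 44.45
ee_pos: [0.5744, 0.0194, 0.1275]
tcp_rot: [-3.138, -0.002, -1.544]
force: [0.3, 0.2, 1.9]
finger_gap: 0.298
t 44.45 tcp [0.5744 0.0194 0.1275] rpy [-3.138e+00 -2.000e-03 -1.544e+00] F [0.3 0.2 1.9] gap 0.298
shift mm [ 5.7  6.7 77.5]
turn [-0.003 -0.002 -0.039]  if turned first: [ 5.6  6.7 77.5]
```

```bash
python3 -m creep '[6,7,0,0,0,-0.04,0.3,0,0,0,0,0,0,0.3,0,0,45,0,0,0,0.3,0,0,38,0,0,0,0.3,0,0,0,0,0,0,0.3,0,0,0,0,0,0,0.3]'
python3 -c "
from h import *
go([.5681,.0134,.0195],-1.505)"
```

```text
t: 45.05
ee_pos: [0.5751, 0.0096, 0.0564]
tcp_rot: [-3.123, -0.006, -1.517]
force: [0.6, -0.5, 0.3]
finger_gap: 0.302
t 45.05 tcp [0.5751 0.0096 0.0564] rpy [-3.123 -0.006 -1.517] F [ 0.6 -0.5  0.3] gap 0.302
shift mm [-4.4  7.5 36.7]
turn [-0.018 -0.006 -0.012]  if turned first: [-4.2  6.8 36.9]
```

```bash
python3 -m creep '[-4,9,20,-0.02,0,-0.01,0.3,0,0,0,0,0,0,0.3,0,0,0,0,0,0,0.3]'
python3 -c "
from h import *
go([.5681,.0134,.0195],-1.505)"
```

```text
t: 45.35
ee_pos: [0.5689, 0.0125, 0.0407]
tcp_rot: [-3.138, -0.008, -1.507]
force: [-0.8, -0.3, 0.3]
finger_gap: 0.303
t 45.35 tcp [0.5689 0.0125 0.0407] rpy [-3.138 -0.008 -1.507] F [-0.8 -0.3  0.3] gap 0.303
shift mm [-1.1  0.9 21.2]
turn [-0.003 -0.008 -0.002]  if turned first: [-0.9  0.8 21.2]
```

```bash
python3 -m creep '[-1,1,21,0,-0.01,0,0.3,0,0,0,0,0,0,0.3,0,0,0,0,0,0,0.3]'
python3 -c "
from h import *
go([.5681,.0134,.0195],-1.505)"
```

```text
t: 45.65
ee_pos: [0.57, 0.0131, 0.0228]
tcp_rot: [-3.134, 0.001, -1.508]
force: [0.6, -0.4, -0.2]
finger_gap: 0.302
t 45.65 tcp [0.57   0.0131 0.0228] rpy [-3.134e+00  1.000e-03 -1.508e+00] F [ 0.6 -0.4 -0.2] gap 0.302
shift mm [-0.4  1.9  3.3]
turn [-0.007  0.001 -0.003]  if turned first: [-0.4  1.9  3.3]
```

```bash
python3 -m creep '[0,3,4,0,0,0,0.3,0,0,0,0,0,0,0.3,0,0,0,0,0,0,0.05,0,0,0,0,0,0,0.05,0,0,0,0,0,0,0.05,0,0,0,0,0,0,0.05]' 60
python3 -m creep '[0,0,-45,0,0,0,0.05,0,0,-45,0,0,0,0.05,0,0,-45,0,0,0,0.05,0,0,-45,0,0,0,0.05,0,0,-25,0,0,0.15,0.05,0,0,-10,0,0,0.15,0.05,0,0,0,0,0,0.15,0.05,0,0,0,0,0,0.15,0.05,0,0,0,0,0,0.15,0.05,0,0,0,0,0,0.15,0.05,0,0,0,0,0,0.15,0.05,0,0,0,0,0,0.15,0.05,0,0,0,0,0,0.15,0.05,0,0,0,0,0,0.15,0.05,0,0,0,0,0,0.15,0.05,0,0,0,0,0,0.12,0.05,0,0,0,0,0,0,0.05,0,0,0,0,0,0,0.05]'
python3 -c "
from h import *
go([.4471,-.2208,.215],3.011)"
```

```text
t: 46.25
ee_pos: [0.5686, 0.0126, 0.0218]
tcp_rot: [-3.131, -0.0, -1.508]
force: [-1.3, 0.0, -1.1]
finger_gap: 0.11
t: 48.05
ee_pos: [0.5644, 0.0129, 0.244]
tcp_rot: [3.14, 0.007, 2.995]
force: [0.1, -0.2, 0.1]
finger_gap: 0.113
t 48.05 tcp [0.5644 0.0129 0.244 ] rpy [3.14  0.007 2.995] F [ 0.1 -0.2  0.1] gap 0.113
shift mm [  82.  -248.4   28. ]
turn [ 0.002  0.007 -0.016]  if turned first: [  85.9 -246.9   29. ]
```

```bash
python3 -m creep '[14,-40,0,0,0,-0.016,0.05,14,-40,0,0,0,0,0.05,14,-41,0,0,0,0,0.05,14,-41,0,0,0,0,0.05,14,-41,0,0,0,0,0.05,14,-41,0,0,0,0,0.05,0,0,15,0,0,0,0.05,0,0,0,0,0,0,0.05,0,0,0,0,0,0,0.05]'
python3 -c "
from h import *
go([.446,-.2207,.204],3.011)"
```

```text
t: 48.95
ee_pos: [0.4469, -0.2271, 0.2277]
tcp_rot: [3.141, 0.008, 3.043]
force: [-0.1, -0.1, 0.0]
finger_gap: 0.114
t 48.95 tcp [ 0.4469 -0.2271  0.2277] rpy [3.141 0.008 3.043] F [-0.1 -0.1  0. ] gap 0.114
shift mm [ 1.7  6.3 23.7]
turn [0.001 0.008 0.032]  if turned first: [ 1.7  6.2 23.7]
```

```bash
python3 -m creep '[2,6,24,0,0.01,0.03,0.05,0,0,0,0,0,0,0.05,0,0,0,0,0,0,0.05]'; python3 eye.py .0508
python3 -c "
from h import *
go([.447,-.221,.186],3.011)"
```

```text
t: 49.25
ee_pos: [0.4472, -0.2195, 0.2058]
tcp_rot: [-3.141, 0.0, 3.02]
force: [0.2, 0.2, -0.6]
finger_gap: 0.115
top [(-29.6, 5, -1), (-29.0, 6, -1), (-28.9, 5, -2)]
side [(-21.2, 0, 0), (-21.1, 0, 1), (-20.7, -1, 0)]
t 49.35 tcp [ 0.4471 -0.2197  0.2056] rpy [-3.141  0.     3.019] F [-0.   0.  -0.4] gap 0.115
shift mm [-0.1 -1.3 19.6]
turn [-0.     0.     0.008]  if turned first: [-0.1 -1.3 19.6]
```

```bash
python3 -m creep '[0,-2,21,0,0,0.01,0.05,0,0,0,0,0,0,0.05,0,0,0,0,0,0,0.05]'; python3 -m creep '[-3,0,13,0,0,0,0.05,0,0,0,0,0,0,0.05,-2,-1,14,0,0,0,0.05,0,0,0,0,0,0,0.05,0,0,0,0,0,0,0.05]'
python3 -c "
from h import *
go([.4525,-.2245,.151],3.011)"
```

```text
t: 49.65
ee_pos: [0.4483, -0.2223, 0.1879]
tcp_rot: [-3.139, 0.004, 3.012]
force: [0.3, 0.3, 0.3]
finger_gap: 0.117
t: 50.15
ee_pos: [0.4531, -0.2243, 0.1621]
tcp_rot: [-3.137, 0.003, 3.013]
force: [-0.1, -0.2, -0.4]
finger_gap: 0.114
t 50.15 tcp [ 0.4531 -0.2243  0.1621] rpy [-3.137e+00  3.000e-03  3.013e+00] F [-0.1 -0.2 -0.4] gap 0.114
shift mm [ 0.6 -0.3 11.1]
turn [-0.004  0.003  0.002]  if turned first: [ 0.6 -0.3 11.1]
```

```bash
python3 -m creep '[0,0,11,0,0,0,0.05,0,0,0,0,0,0,0.05,0,0,0,0,0,0,0.05]'; python3 -m creep '[0,0,0,0,0,0,0.3,0,0,0,0,0,0,0.3,0,0,0,0,0,0,0.3,0,0,0,0,0,0,0.3,0,0,0,0,0,0,0.3,10,0,-25,0,0,0,0.3,0,0,-45,0,0,0,0.3,0,0,-15,0,0,0,0.35,0,0,0,0,0,0,0.35]'
python3 hung.py; python3 clips.py c4
python3 -c "
from h import *
go([.4325,.0113,.13],-1.34+2*np.pi)"
```

```text
t: 50.45
ee_pos: [0.454, -0.2249, 0.1519]
tcp_rot: [-3.136, 0.005, 3.013]
force: [0.0, -0.2, 0.4]
finger_gap: 0.108
t: 51.35
ee_pos: [0.4428, -0.2225, 0.2389]
tcp_rot: [-3.137, 0.004, 3.014]
force: [0.1, 0.4, 0.4]
finger_gap: 0.35
side hook 1 (33.9, 0.92, np.float64(-0.016))
side hook 2 (35.4, 0.84, np.float64(-0.01))
side hook 3 (42.0, 0.92, np.float64(-0.022))
side hook 4 (18.7, 0.32, np.float64(-0.034))
top hook 1 (97.6, 1.0, np.float64(-0.046))
top hook 2 (59.5, 1.0, np.float64(-0.014))
top hook 3 (60.9, 1.0, np.float64(-0.044))
top hook 4 (-1.1, 0.0, np.float64(-0.046))
c4 [([0.4136, 0.0412, -1.3931], np.float64(-16.2)), ([0.4141, 0.038, -1.3854], np.float64(-17.6))]
  mean [ 0.4139  0.0396 -1.3892] grasp [ 0.4229 -0.0096]
t 51.55 tcp [ 0.4418 -0.2215  0.2354] rpy [-3.14   0.     3.014] F [ 0.2  0.3 -0.4] gap 0.346
shift mm [ 39.  229.9 105. ]
turn [-1.00e-03 -2.00e-03 -1.93e+00]  if turned first: [-228.8  -44.2  105.4]
```

Clip 4's fit score dropped: it has been knocked aside. Searching again, wider.

```bash
python3 - <<'E'
from clips import *
ims={c:cv2.GaussianBlur(cv2.cvtColor(imaging.read_camera(c),cv2.COLOR_RGB2GRAY),(0,0),.6).astype(np.float32) for c in('top','side')}
rs={c:sorted((fit(ims[c],c,(x,y,a)) for x in(.39,.42,.45) for y in(.02,.05,.08) for a in(-1.9,-1.4,-.9)),key=lambda r:r.fun)[:2] for c in ims}
for c in rs: print(c,[(np.round(r.x,4),round(r.fun,1)) for r in rs[c]])
m=np.mean([rs[c][0].x for c in rs],0);g=m[:2]+.05*np.array([np.cos(m[2]),np.sin(m[2])]);print(m,'grasp',g)
go([g[0],g[1],.13],m[2])
cv2.imwrite('pics/c4.png',ortho(imaging.read_camera('side')[:,:,::-1],'side',.33,.55,-.1,.18,.005,2000))
E
```

```text
top [(array([ 0.3714, -0.0472, -2.2494]), np.float64(-59.2)), (array([ 0.4086,  0.0191, -1.1703]), np.float64(-27.6))]
side [(array([ 0.3724, -0.0499, -2.2509]), np.float64(-57.0)), (array([ 0.4092,  0.0158, -1.155 ]), np.float64(-29.0))]
[ 0.3719024  -0.04852077 -2.25014405] grasp [ 0.34048812 -0.08741991]
t 51.65 tcp [ 0.4418 -0.2215  0.2354] rpy [-3.14  -0.     3.014] F [ 0.4  0.  -0.4] gap 0.347
shift mm [117.5 120.2 105.2]
turn [-1.000e-03 -1.000e-03 -1.019e+00]  if turned first: [-40.6 163.  105.4]
```

The clean match is (0.4089, 0.0175), yaw −1.163; the stronger score belongs to the blue look-alike. So the grasp point is (0.4287, −0.0284).

```bash
python3 -m creep '[0,0,0,0,0,-0.15,0.35,0,0,0,0,0,-0.15,0.35,0,0,0,0,0,-0.15,0.35,0,0,0,0,0,-0.15,0.35,0,0,0,0,0,-0.15,0.35,0,0,0,0,0,-0.15,0.35,0,0,0,0,0,-0.15,0.35,0,0,0,0,0,-0.15,0.35,0,0,0,0,0,-0.15,0.35,0,0,0,0,0,-0.15,0.35,0,0,0,0,0,-0.15,0.35,0,0,0,0,0,-0.15,0.35,0,0,0,0,0,-0.15,0.35,0,0,0,0,0,-0.15,0.3,0,0,0,0,0,0,0.3,0,0,0,0,0,0,0.3]'
python3 -c "
from h import *
go([.4287,-.0284,.13],-1.163)"
```

```text
t: 53.3
ee_pos: [0.4383, -0.2181, 0.2231]
tcp_rot: [3.134, 0.014, -1.165]
force: [0.3, 0.6, 0.2]
finger_gap: 0.301
t 53.3 tcp [ 0.4383 -0.2181  0.2231] rpy [ 3.134  0.014 -1.165] F [0.3 0.6 0.2] gap 0.301
shift mm [-176.7  -66.8   95.1]
turn [ 0.008  0.014 -0.002]  if turned first: [-178.   -66.4   93.1]
```

```bash
python3 -m creep '[0,0,0,0.01,0.01,0,0.3,-36,-14,0,0,0,0,0.3,-36,-13,0,0,0,0,0.3,-36,-13,0,0,0,0,0.3,-36,-13,0,0,0,0,0.3,-33,-13,0,0,0,0,0.3,0,0,40,0,0,0,0.3,0,0,45,0,0,0,0.3,0,0,0,0,0,0,0.3,0,0,0,0,0,0,0.3]'
python3 -c "
from h import *
go([.4287,-.0284,.05],-1.163)"
```

```text
t: 54.3
ee_pos: [0.4313, -0.0221, 0.1377]
tcp_rot: [-3.131, -0.001, -1.194]
force: [0.1, -0.1, 0.3]
finger_gap: 0.299
t 54.3 tcp [ 0.4313 -0.0221  0.1377] rpy [-3.131e+00 -1.000e-03 -1.194e+00] F [ 0.1 -0.1  0.3] gap 0.299
shift mm [ 4.9  5.7 87.7]
turn [-0.011 -0.001 -0.031]  if turned first: [ 4.8  4.9 87.7]
```

```bash
python3 -m creep '[5,5,0,-0.01,0,-0.03,0.3,0,0,0,0,0,0,0.3,0,0,45,0,0,0,0.3,0,0,45,0,0,0,0.3,0,0,0,0,0,0,0.3,0,0,0,0,0,0,0.3]'
python3 -c "
from h import *
go([.4287,-.0284,.0195],-1.163)"
```

```text
t: 54.9
ee_pos: [0.4363, -0.0328, 0.0591]
tcp_rot: [-3.128, -0.012, -1.174]
force: [-0.3, -0.1, 0.6]
finger_gap: 0.3
t 54.9 tcp [ 0.4363 -0.0328  0.0591] rpy [-3.128 -0.012 -1.174] F [-0.3 -0.1  0.6] gap 0.3
shift mm [-7.5  5.8 39.5]
turn [-0.014 -0.012 -0.011]  if turned first: [-7.   5.2 39.6]
```

```bash
python3 -m creep '[-8,7,22,-0.01,-0.01,-0.01,0.3,0,0,0,0,0,0,0.3,0,0,0,0,0,0,0.3]'
python3 -c "
from h import *
go([.4287,-.0284,.0195],-1.163)"
```

```text
t: 55.2
ee_pos: [0.4317, -0.0301, 0.0451]
tcp_rot: [-3.131, -0.009, -1.166]
force: [-0.5, 0.7, 0.8]
finger_gap: 0.303
t 55.2 tcp [ 0.4317 -0.0301  0.0451] rpy [-3.131 -0.009 -1.166] F [-0.5  0.7  0.8] gap 0.303
shift mm [-2.9  2.4 25.5]
turn [-0.011 -0.009 -0.003]  if turned first: [-2.7  2.1 25.6]
```

```bash
python3 -m creep '[-3,3,23,-0.01,-0.01,0,0.3,0,0,0,0,0,0,0.3,0,0,0,0,0,0,0.3]'
python3 -c "
from h import *
go([.4287,-.0284,.0195],-1.163)"
```

```text
t: 55.5
ee_pos: [0.4328, -0.0305, 0.0288]
tcp_rot: [-3.134, -0.005, -1.167]
force: [0.1, -0.7, 1.4]
finger_gap: 0.303
t 55.5 tcp [ 0.4328 -0.0305  0.0288] rpy [-3.134 -0.005 -1.167] F [ 0.1 -0.7  1.4] gap 0.303
shift mm [-3.6  3.   9.3]
turn [-0.008 -0.005 -0.004]  if turned first: [-3.6  2.9  9.3]
```

```bash
python3 -m creep '[-5,4,11,-0.01,0,0,0.3,0,0,0,0,0,0,0.3,0,0,0,0,0,0,0.3]'
python3 -c "
from h import *
go([.4287,-.0284,.0195],-1.163)"
```

```text
t: 55.8
ee_pos: [0.4292, -0.0281, 0.0205]
tcp_rot: [-3.141, -0.009, -1.168]
force: [-0.0, -0.5, -0.9]
finger_gap: 0.301
t 55.8 tcp [ 0.4292 -0.0281  0.0205] rpy [-3.141 -0.009 -1.168] F [-0.  -0.5 -0.9] gap 0.301
shift mm [0.  0.6 1. ]
turn [-0.    -0.009 -0.005]  if turned first: [0.  0.6 1. ]
```

```bash
python3 -m creep '[0,0,0,0,0,0,0.05,0,0,0,0,0,0,0.05,0,0,0,0,0,0,0.05,0,0,0,0,0,0,0.05,0,0,-45,0,0,0,0.05,0,0,-45,0,0,0,0.05,0,0,-45,0,0,0,0.05,0,0,-45,0,0,0,0.05,0,0,-25,0,0,0.15,0.05,0,0,-10,0,0,0.15,0.05,0,0,0,0,0,0.15,0.05,0,0,0,0,0,0.15,0.05,0,0,0,0,0,0.15,0.05,0,0,0,0,0,0.15,0.05,0,0,0,0,0,0.15,0.05,0,0,0,0,0,0.15,0.05,0,0,0,0,0,0.15,0.05]' 60
python3 -m creep '[0,0,0,0,0,0.15,0.05,0,0,0,0,0,0.15,0.05,0,0,0,0,0,0.15,0.05,0,0,0,0,0,0.15,0.05,0,0,0,0,0,0.1,0.05,0,0,0,0,0,0,0.05,0,0,0,0,0,0,0.05]'
python3 -c "
from h import *
go([.4539,-.1692,.22],3.011)"
```

```text
t: 57.5
ee_pos: [0.4262, -0.0258, 0.2427]
tcp_rot: [-3.137, -0.004, -2.524]
force: [0.1, -0.3, -0.8]
finger_gap: 0.116
t: 58.2
ee_pos: [0.4254, -0.0257, 0.2413]
tcp_rot: [-3.136, -0.003, 3.054]
force: [0.2, 0.8, -0.2]
finger_gap: 0.115
t 58.2 tcp [ 0.4254 -0.0257  0.2413] rpy [-3.136e+00 -3.000e-03  3.054e+00] F [ 0.2  0.8 -0.2] gap 0.115
shift mm [ -40.9 -140.4   21.9]
turn [-0.005 -0.003  0.043]  if turned first: [ -46.9 -138.6   21.3]
```

```bash
python3 -m creep '[0,0,0,0,0,0.04,0.05,-12,-35,0,0,0,0,0.05,-12,-35,0,0,0,0,0.05,-12,-35,0,0,0,0,0.05,-11,-34,0,0,0,0,0.05,0,0,12,0,0,0,0.05,0,0,0,0,0,0,0.05,0,0,0,0,0,0,0.05]'
python3 eye.py .05
python3 -c "
from h import *
go([.4539,-.1692,.205],3.011)"
```

```text
t: 59.0
ee_pos: [0.4561, -0.1736, 0.2289]
tcp_rot: [-3.137, -0.003, 3.037]
force: [-0.3, 0.0, -0.9]
finger_gap: 0.117
top [(-40.7, 5, 1), (-40.5, 5, 0), (-40.1, 6, 1)]
side [(-15.8, -16, -4), (-15.6, -16, -5), (-15.4, -15, -4)]
t 59.1 tcp [ 0.4562 -0.1732  0.2291] rpy [-3.137e+00 -3.000e-03  3.037e+00] F [ 0.   0.3 -0.2] gap 0.115
shift mm [ 2.6  3.8 24.1]
turn [-0.005 -0.003  0.026]  if turned first: [ 2.8  3.7 24.1]
```

```bash
python3 -m creep '[2,4,24,0,0,0.026,0.05,0,0,0,0,0,0,0.05,0,0,0,0,0,0,0.05]'; python3 eye.py .05
python3 -c "
from h import *
go([.4549,-.1697,.186],3.011)"
```

```text
t: 59.4
ee_pos: [0.4552, -0.1673, 0.207]
tcp_rot: [-3.136, 0.0, 3.015]
force: [-0.2, -0.6, -0.0]
finger_gap: 0.113
top [(-26.8, 4, -4), (-26.5, 3, -5), (-26.5, 4, -5)]
side [(-17.4, -13, -9), (-17.1, -13, -8), (-17.1, -13, -10)]
t 59.5 tcp [ 0.4551 -0.1675  0.2068] rpy [-3.136 -0.     3.015] F [ 0.6  0.3 -0.9] gap 0.113
shift mm [-0.1 -2.1 20.8]
turn [-0.006 -0.     0.004]  if turned first: [-0.1 -2.2 20.8]
```

```bash
python3 -m creep '[0,-3,21,0,0,0,0.05,0,0,0,0,0,0,0.05,0,0,0,0,0,0,0.05]'; python3 -m creep '[-2,0,12,0,0,0,0.05,0,0,0,0,0,0,0.05,0,0,0,0,0,0,0.05]'
python3 eye.py .05
python3 -c "
from h import *
go([.4599,-.1731,.151],3.011)"
```

```text
t: 59.8
ee_pos: [0.456, -0.1712, 0.189]
tcp_rot: [-3.134, 0.003, 3.017]
force: [0.8, -0.2, -0.1]
finger_gap: 0.117
t: 60.1
ee_pos: [0.4589, -0.172, 0.1782]
tcp_rot: [-3.133, 0.006, 3.017]
force: [-0.5, -0.2, -0.5]
finger_gap: 0.116
top [(-26.1, -4, -14), (-25.6, -3, -14), (-25.3, -3, -13)]
side [(-17.0, 0, 0), (-17.0, -1, -1), (-16.8, -1, 0)]
t 60.2 tcp [ 0.4588 -0.1719  0.1781] rpy [-3.133  0.005  3.017] F [ 0.1 -0.6  0.5] gap 0.118
shift mm [-1.1 -0.8 27.1]
turn [-0.009  0.005  0.006]  if turned first: [-1.3 -1.  27.1]
```

```bash
python3 -m creep '[0,0,15,0,0,0,0.05,0,0,0,0,0,0,0.05,0,0,0,0,0,0,0.05]'; python3 -m creep '[0,0,12,0,0,0,0.05,0,0,0,0,0,0,0.05,0,0,0,0,0,0,0.05]'
python3 eye.py .05
python3 -c "
from h import *
go([.4599,-.1731,.151],3.011)"
```

```text
t: 60.5
ee_pos: [0.4589, -0.1721, 0.1619]
tcp_rot: [-3.133, 0.005, 3.017]
force: [0.1, 0.6, 0.2]
finger_gap: 0.114
t: 60.8
ee_pos: [0.4593, -0.1725, 0.1496]
tcp_rot: [-3.132, 0.007, 3.017]
force: [0.3, 0.4, 2.6]
finger_gap: 0.114
top [(-32.4, -5, -14), (-32.1, -6, -14), (-31.8, -8, -14)]
side [(-16.5, 20, -14), (-15.1, 19, -14), (-13.8, 19, 13)]
t 60.9 tcp [ 0.4594 -0.1726  0.1497] rpy [-3.132  0.007  3.017] F [ 0.1 -0.1  3.2] gap 0.112
shift mm [-0.6 -0.5 -1.3]
turn [-0.01   0.007  0.006]  if turned first: [-0.6 -0.5 -1.3]
```

The ring rests on the wire (3 N upward). Release and retreat clear, then the final look.

```bash
python3 -m creep '[0,0,0,0,0,0,0.3,0,0,0,0,0,0,0.3,0,0,0,0,0,0,0.3,0,0,0,0,0,0,0.3,0,0,0,0,0,0,0.3,10,0,-25,0,0,0,0.3,0,0,-45,0,0,0,0.3,0,0,-25,0,0,0,0.35,0,42,0,0,0,0,0.35,0,42,0,0,0,0,0.35,0,42,0,0,0,0,0.35,0,0,0,0,0,0,0.35]'
python3 hung.py
python3 - <<'E'
from h import *
go([.45,0,.25])
T=imaging.read_camera('top')[:,:,::-1];S=imaging.read_camera('side')[:,:,::-1]
r=lambda im,x0,y0,x1,y1:cv2.resize(im[y0:y1,x0:x1],(400,300),interpolation=2)
cv2.imwrite('pics/fin.png',np.vstack([np.hstack([r(T,350,180,450,255),r(S,290,95,370,155)]),np.hstack([r(ortho(T,'top',.45,.65,.13,.39,.06,1500),0,0,390,300),r(ortho(S,'side',.45,.65,.13,.39,.06,1500),0,0,390,300)])]))
E
```

```text
t: 62.1
ee_pos: [0.4639, -0.0417, 0.2465]
tcp_rot: [-3.134, 0.005, 3.012]
force: [0.2, 0.4, -0.1]
finger_gap: 0.349
side hook 1 (79.1, 1.0, np.float64(-0.046))
side hook 2 (69.7, 1.0, np.float64(-0.046))
side hook 3 (39.6, 0.92, np.float64(-0.016))
side hook 4 (23.0, 0.6, np.float64(-0.01))
top hook 1 (56.1, 1.0, np.float64(-0.018))
top hook 2 (60.7, 1.0, np.float64(-0.014))
top hook 3 (51.7, 1.0, np.float64(-0.02))
top hook 4 (93.3, 1.0, np.float64(-0.046))
t 62.2 tcp [ 0.4638 -0.0448  0.2462] rpy [-3.133  0.005  3.01 ] F [ 1.  -0.7  0. ] gap 0.348
shift mm [19.5 42.5 -4.3]
```

View pics/fin.png

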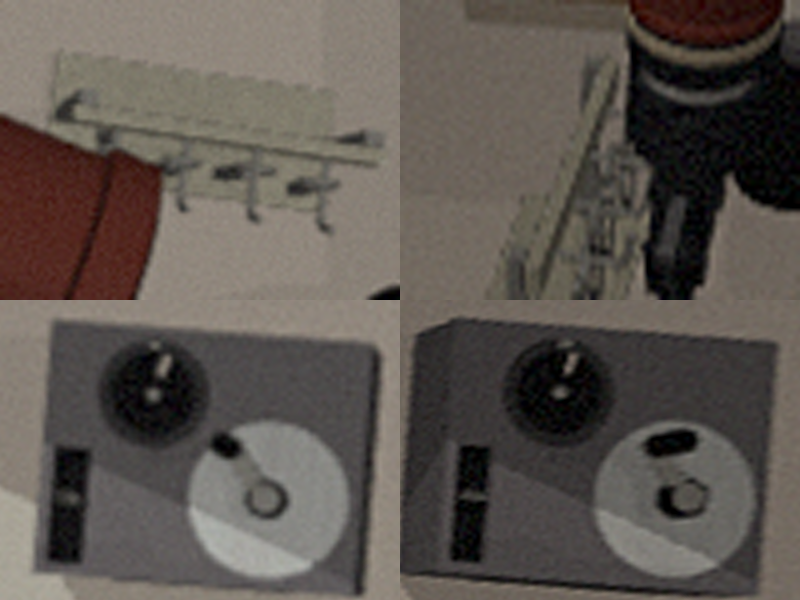

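Hooks 1–3 are clearly loaded and the nub is back at its starting row (≈197). The arm hides hook 4, so I'll move it aside and check by number.

```bash
python3 -m creep '[0,44,0,0,0,0,0.35,0,44,0,0,0,0,0.35,0,44,0,0,0,0,0.35,0,44,0,0,0,0,0.35,0,44,0,0,0,0,0.35,0,0,0,0,0,0,0.35,0,0,0,0,0,0,0.35]'
python3 hung.py
python3 - <<'E'
from h import *
# clips left lying? darkening-free check: compare shelf patch at all four start places and clip4's second place
for c in('side','top'):
    print(c,[(round(d['score'],2),np.round(d['uv']).tolist(),np.round(atz(c,d['uv'],.09),3).tolist(),int(d['mask'].sum())) for d in models.cut_out('clipA',c)])
    print([ (q,[(round(d['score'],2),np.round(d['uv']).tolist()) for d in models.cut_out(q,c)[:1]]) for q in('tank','canister3','lens_cap','crusher')])
E
```

```text
t: 63.0
ee_pos: [0.4977, 0.1693, 0.2418]
tcp_rot: [-3.131, 0.004, 2.989]
force: [-0.1, 0.2, -0.4]
finger_gap: 0.353
side hook 1 (73.6, 1.0, np.float64(-0.046))
side hook 2 (70.3, 1.0, np.float64(-0.01))
side hook 3 (69.6, 1.0, np.float64(-0.046))
side hook 4 (62.1, 1.0, np.float64(-0.046))
top hook 1 (55.9, 1.0, np.float64(-0.018))
top hook 2 (58.4, 1.0, np.float64(-0.014))
top hook 3 (47.1, 1.0, np.float64(-0.02))
top hook 4 (55.5, 1.0, np.float64(-0.008))
side [(0.61, [305.0, 280.0], [0.538, 0.304, 0.09], 4525)]
[('tank', [(0.82, [368.0, 123.0])]), ('canister3', [(0.53, [244.0, 214.0])]), ('lens_cap', [(0.78, [360.0, 357.0])]), ('crusher', [(0.78, [259.0, 169.0])])]
top []
[('tank', []), ('canister3', [(0.57, [290.0, 136.0])]), ('lens_cap', [(0.5, [168.0, 273.0])]), ('crusher', [(0.68, [363.0, 148.0])])]
```

```bash
python3 - <<'E'
from h import *
t0=cv2.imread('pics/t0.png').astype(np.float32).mean(2);t=imaging.read_camera('top').astype(np.float32).mean(2);d=t0-t
for n,(u,v) in dict(lens=(173,270),crusher=(359,147),can=(290,140),tank=(460,267)).items(): print(n,round(float(np.abs(d[v-14:v+15,u-14:u+15]).mean()),1))
g=cv2.GaussianBlur(d,(0,0),.5)
for k in range(4):
    for z in(.11,.08,.05):
        xs=np.arange(-.05,.02,.001);P=Ro.from_euler('z',-.132).apply([[x,(k-1.5)*.052,z] for x in xs])+[.5435,-.260,0]
        v=np.clip(cv2.remap(g,*[a.astype(np.float32).reshape(-1,1) for a in proj('top',P).T],cv2.INTER_LINEAR)[:,0],0,None)
        print('hook',k+1,'z',z,'centre x mm',round(float((v*xs).sum()/v.sum()*1e3),1),'peak',round(float(v.max())))
E
```

```text
lens 66.6
crusher 6.6
can 8.7
tank 6.5
hook 1 z 0.11 centre x mm -19.0 peak 36
hook 1 z 0.08 centre x mm -17.8 peak 64
hook 1 z 0.05 centre x mm -17.0 peak 58
hook 2 z 0.11 centre x mm -15.2 peak 36
hook 2 z 0.08 centre x mm -13.8 peak 68
hook 2 z 0.05 centre x mm -13.1 peak 68
hook 3 z 0.11 centre x mm -21.5 peak 38
hook 3 z 0.08 centre x mm -17.9 peak 55
hook 3 z 0.05 centre x mm -15.5 peak 46
hook 4 z 0.11 centre x mm -27.7 peak 28
hook 4 z 0.08 centre x mm -24.7 peak 50
hook 4 z 0.05 centre x mm -22.2 peak 57
```

```bash
python3 -m creep '[0,-44,0,0,0,0,0.35,0,-44,0,0,0,0,0.35,0,-44,0,0,0,0,0.35,0,0,0,0,0,0,0.35,0,0,0,0,0,0,0.35]'
python3 - <<'E'
from h import *
for c,n,w in(('side','s0',(364,356)),('top','t0',(173,270))):
    a=cv2.cvtColor(cv2.imread(f'pics/{n}.png'),6);b=cv2.cvtColor(imaging.read_camera(c),cv2.COLOR_RGB2GRAY);u,v=w
    A=a[v-16:v+17,u-16:u+17];B=b[max(v-28,0):v+29,u-28:u+29]
    r=cv2.matchTemplate(B,A,cv2.TM_CCOEFF_NORMED);_,m,_,l=cv2.minMaxLoc(r);print(c,'lens shift px',l[0]-12,l[1]-(v-16-max(v-28,0)),round(m,2))
E
python3 hung.py
```

```text
t: 64.15
ee_pos: [0.4767, 0.0358, 0.2435]
tcp_rot: [-3.131, 0.005, 2.992]
force: [0.7, 0.9, -0.0]
finger_gap: 0.344
side lens shift px 0 0 0.97
top lens shift px 0 0 0.97
side hook 1 (59.8, 1.0, np.float64(-0.046))
side hook 2 (80.7, 1.0, np.float64(-0.01))
side hook 3 (78.0, 1.0, np.float64(-0.046))
side hook 4 (82.3, 1.0, np.float64(-0.046))
top hook 1 (55.2, 1.0, np.float64(-0.018))
top hook 2 (60.8, 1.0, np.float64(-0.014))
top hook 3 (49.2, 1.0, np.float64(-0.02))
top hook 4 (23.1, 0.84, np.float64(-0.02))
```

The lens cap has not moved; the earlier difference was only the arm in the way. The robot touches nothing, so I'm handing in.

```bash
python3 -c "
from station import env
print(env.sign_off())"
```

```text
the job is handed in; nothing more can be done
None
```

I finished the roll, locked the rewinder again and hung all four silver clips, one to a hook. I handed the job in at about 64 s, with the robot touching nothing.

- **Rewinder:** I pushed the lock forward until the force rose to about 25 N at its end stop. I then cranked clockwise for about 22.3 rad. The pin sprang up between 20.9 and 21.7 rad and the force at the grip fell below 1 N, so I stopped at most about 1.4 rad past that point. I pushed the lock back until it stopped at 30 N, and the last picture shows the nub in its starting place.
- **Clips:** All four hang by the eye on hooks 1 to 4. One clip had been knocked a few centimetres aside during the run, and I found it again before picking it up.
- **Last checks:** The last picture shows clips on hooks 1 to 3. Hook 4 was partly hidden by the arm there. After I moved the arm aside, the top camera showed the same full-length hanging clip on hook 4. In the very last reading hook 4 was weaker (0.84 of its length), with the arm back close by.
- **Checks that disagreed or failed:**
  - The side camera could not confirm hook 4, because the arm was in its view.
  - The clip detector gave nothing usable at the end.
  - The lens cap first seemed to have changed in the top view, but with the arm moved it matched its starting place exactly in both cameras. The tank, canisters and crusher also looked unchanged in the top view.

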